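# Pry out the router's drive board and clamp it contacts-up for cleaning

### The arm

A 6-joint arm with a two-finger parallel gripper is mounted at the origin on the work surface. World frame = base frame: x ahead of the robot, y to its left, z up, the work surface at z = 0. Lengths are in m, angles in degrees, forces in N, time in s.
With the tool pointing down it reaches from about 0.35 to 0.975 m from the base axis. Payload 7.1 kg.
Tool frame: the origin (TCP) lies between the finger pads; the fingertips stand 8 mm ahead of it and the grasp point (between the pads) lies 11 mm behind it; z points along the fingers, y is the line along which they close (so a half turn about z gives the same grasp; the last joint's range is limited). The gripper opens to 88 mm and grips with 3 to 60 N. Pads are 20 mm wide; open, the fingers measure 115 mm over their backs; the gripper's body (75 mm by 178 mm) begins 61 mm behind the grasp point.
Start: joints at [-73.167, 24.242, 93.386, -0, 62.372, -1.089], TCP at [0.192, -0.595, 0.231] pointing down, gripper open.
Joint ranges: [-172.04, 172.04], [-51.8, 120.97], [4.93, 147.93], [-75.15, 255.16], [6.16, 154.13], [-145.62, 145.62]. Speed limits (degrees/s): [136.94, 136.94, 172.46, 180, 180, 180].

### API

Orientations are given as [roll, pitch, yaw] about the fixed x, y, z axes, in that order (R = Rz(yaw) Ry(pitch) Rx(roll)).
In Python, from rig import manip gives the robot as it stands. The module is installed in compiled form; this text tells all that it offers.
- The arm moves only by the tool play_rows, never from a script. Its argument "plan" is text: rows parted by semicolons, each of 5 numbers parted by spaces: the finger opening in mm, from 0 to 87.8, then the shift along the tool's x, y, z in mm, then the turn about the tool's z in degrees. A call has 1 to 5 rows; each row is the pose to reach, as a shift and turn from the pose commanded when the call began, along the tool's axes at that moment; what a row does not reach only later rows make up. A row lasts 1/8 s, in which the tool goes at most 62.5 mm and 10.7 degrees, less where a joint would pass 70% of its speed; a pose out of reach is approached as far as the arm can. A call with a gripper value outside its range is refused whole. The fingers move at their own pace and stop on an object; "newtons" is the grip in N (left out, the last holds). Time passes only in rows, so rows that repeat a pose let the fingers close. It gives the time, the measured TCP pose, the force, the opening and the grip force at its end, in the units of the state.
- manip.read_state(): the state, without advancing time (a new reading comes with each control period).
- manip.snapshot(name): name is "scene" or "top" or "wrist"; returns a dict with "frame" (420x560x3 uint8, red, green, blue), "fx", "fy", "cx", "cy" (pixels), "origin" and "orientation" of the camera in the world. Camera axes: x right, y up, looking along -z (the intrinsics and any distortion apply to the point x, -y, -z); pixel columns grow to the right and rows downward; lengths in m; the calibration is good to about 2 mm. A picture is of the moment at which its call begins. There is no depth.
- manip.close_job(): hands the job in; it is judged then, once.
The state is a dict: "time": time; "joint_positions": joint angles; "dq": joint speeds; "joint_efforts": joint torques, N m; "ee_pos": TCP position; "tcp_rot": TCP orientation; "contact_force": force on the tool from outside, world axes, zero at the start; "torque": the same for the moment, N m; "grip_width": opening from 0.0 (shut) to 1.0 (fully open); "finger_force": force on a finger pad.
Only numpy, scipy, OpenCV 4.12 (cv2) and the standard library are available. Lean on these libraries where they do the work, as an engineer would, in place of code of your own. Each camera call takes 0.05 s, during which the arm holds its last target. There are 200 camera calls.

### The job

The drive board of the shop's router control unit needs its gold contacts cleaned: swing both red ejector levers well outward so that they pry the board up in its socket, then lift it out. Turn it over in two goes, standing it on its end and letting go so that you can take it again the other way round, and set it upright on the vise bed with the gold contact edge straight up, about the middle of the jaws. Slide the vise's front jaw shut against it, leave it clamped there, and do not disturb the other things on the bench.

Things in the scene. Friction and masses are not known exactly. Their poses are not given: they have to be found in the camera images.
- control_unit: Fixed open control unit lying on its back: grey steel tray 215 (x) x 250 (y) mm, walls 30 mm high, a 51 mm high power supply on its +x side. Origin: at bench level under the socket; x points away from the robot at yaw 0, y along the board in the socket, z up.
- socket (a point): Middle of the black socket's mouth, on which the seated board's underside rests, 30 mm above control_unit's origin. Near each end of the board (y = +-42 mm) two black guide towers rise 28 mm above this, 3 mm farther apart than the board is thick: the board leaves straight up and is free of them once 30 mm up.
- board: Loose rigid plug-in drive board, 24 mm thick (x), 100 long (y), 70 high (z), 0.35 kg; flat faces, ends and top. Origin: centre of that slab. Finned aluminium is its -x face, a grey cover +x, an orange stripe marks the +z (top) edge. Seated: axes as control_unit's, centre 65 mm above control_unit's origin, locked by the levers' hooks. Stands by itself on an end (100 mm tall) or on its top edge.
- board_contacts (a point): Middle of the outer edge of the board's gold contact tongue, 45 mm from the board's centre along -z: the tongue, 5 mm thick and 64 mm long, sticks 10 mm out of the board's -z edge. (Each end of the board also has a notch 9 mm deep, from 12 mm below to 1 mm above its centre, for a lever's hook.)
- ejector_left (a joint): Angle (rad) of the red ejector lever at the socket's +y end, hinged along x at (0, 62, 27.5) mm in control_unit's frame. 0: upright, hook in the board's notch; grows as its top swings outward (+y) to a stop at 0.85. The first 0.2 rad frees the hook, then its foot lifts that end of the board: 7 mm at 0.6, 11 mm at 0.85. Stays where left; friction 0.08 N m, a few N at the pad.
- ejector_right (a joint): The same for the lever at the -y end, hinged at (0, -62, 27.5) mm; grows as its top swings outward (-y).
- ejector_left_pad (a point): Centre of the top of the left lever's thumb pad, which is 18 mm (x) by 29 mm (y) and 6 mm thick. With the lever upright the point is 13 mm outward of the hinge and 56 mm above it; it moves with the lever. Pressing it down and outward swings the lever.
- ejector_right_pad (a point): The same on the right lever.
- vise: Fixed blue quick-slide bench vise with 100 mm wide jaws. Origin: at bench level; x away from the robot at yaw 0, y along the jaws, z up. In this frame the bed between the jaws is flat at z = 20 mm, the fixed jaw's steel face stands at x = +32 mm, the sliding jaw's at x = -28 mm + jaw; jaw tops are at z = 46 mm.
- jaw (a joint): How far (m) the vise's front jaw has been slid towards the fixed jaw (+x of the vise): the gap is 60 mm - jaw. 0: wide open, stop at 0.040; about 0.036 when shut on the 24 mm board. Slides with about 4 N of friction and stays where left.
- jaw_knob (a point): Centre of the flat rear (robot-side) face of the black round knob, 32 mm in diameter, on the sliding jaw's push rod, 34 mm above the bench; pushing it along the vise's +x slides the jaw shut.
- screwdriver: Bystander: orange screwdriver 190 mm long lying on the bench.
- eraser: Bystander: white cleaning block 60 x 24 x 18 mm beside the vise.
- brush: Bystander: brush 170 mm long lying beside the vise.
- screw_dish: Bystander: small steel dish 40 mm across, 14 mm high, standing in the control unit's tray.
- tape_roll: Bystander: cardboard-coloured roll 90 mm across, 24 mm high, lying flat.
- wax_jar: Bystander: jar 66 mm across, 60 mm high.
- offcut: Bystander: wood offcut 50 x 110 x 28 mm.
- try_square: Bystander: try square, 100 mm dark stock and 150 mm steel blade, lying flat.
There are look-alikes about, which are no part of the job. There is more than one size of the vise; the one meant has the size given above. Leave any purple look-alike of the board alone.

How it is judged (in metres and radians):
On the way, in this order (a step that is already met when the one before it is completed fails the run):
1. both ejector levers are swung outward past 0.55 rad and the board, untouched by the fingers, has been pried up at least 5 mm in its socket (value of joint each of ejector_left, ejector_right above 0.55 rad and z of board in the frame of control_unit between 0.07 and 0.085 m and contact force between the fingers and board below 0.1 N), for 0.2 s.
2. the board stands on one of its ends, let go and still (angle between board's own z axis and vertical between 1.42 and 1.72 rad and angle between board's own x axis and vertical between 1.42 and 1.72 rad and linear speed of board below 0.03 m/s and contact force between the fingers and board below 0.1 N), for 0.2 s.
At the end, for the whole second after the job is handed in: The board stands on its top edge on the vise bed (centre 55 +- 4 mm above the bench), contacts up within 7 degrees, along the jaws within 4.5 degrees, centre within 30 mm of mid-jaw, at rest, and the front jaw is shut on it (jaw past 0.034 m) (angle between board's own z axis and vertical above 3.02 rad and value of joint jaw above 0.034 m and y of board in the frame of vise between -0.03 and 0.03 m and x of board in the frame of vise between 0 and 0.032 m and z of board in the frame of vise between 0.051 and 0.059 m and angle between the y axis of board and the y axis of vise, either way round below 0.08 rad and linear speed of board below 0.02 m/s); the robot touches nothing.
It fails at once if a bystander is shoved more than 30 mm from its place (distance of any of screwdriver, eraser, brush, screw_dish, tape_roll, wax_jar, offcut, try_square from where it was at the start of the episode above 0.03 m).
It also fails if it takes over 72 s, if anything falls off the work surface, if the arm or the gripper's body presses on something with over 40 N, if the wrist force passes 120 N, or if a joint passes its speed limit or range.

## Working session

There is one attempt and no reset: what is moved stays moved. The work goes in short steps, Python scripts to look and compute and a tool call to move; the robot and the scene stay as the last step left them, time stands still between calls to the robot, and variables do not carry over. Pictures are saved under pics/ and viewed, at most 10 in all, crops included, and the job is handed in when it is done.

Besides the shell and the picture viewer there is one more tool, called after "Emit:" by a JSON object that holds its "api" and its "payload". play_rows: Moves the arm, as the interface text tells. Its arguments: {"type":"object","properties":{"plan":{"type":"string"},"newtons":{"type":"number"}},"required":["plan"]}

```bash
mkdir -p pics
cat > h.py <<'E'
import numpy as np, cv2, pickle
from rig import manip
def snap(n,f):
    s=manip.snapshot(n); cv2.imwrite(f'pics/{f}.png',s['frame'][:,:,::-1]); pickle.dump(s,open(f'pics/{f}.pkl','wb')); return s
def load(f): return pickle.load(open(f'pics/{f}.pkl','rb'))
E
python3 - <<'E'
from h import *
for n in ('scene','top'):
    s=snap(n,n+'0'); print(n,{k:v for k,v in s.items() if k!='frame'})
print(manip.read_state())
a=load('top0')['frame'];b=load('scene0')['frame']
cv2.imwrite('pics/a.png',cv2.resize(a,(800,600))[:,:,::-1])
cv2.imwrite('pics/b.png',cv2.resize(b,(800,600))[:,:,::-1])
E
```

```text
scene {'fx': 413.4596330746104, 'fy': 413.4596330746104, 'cx': 285.0941031626959, 'cy': 203.26121928387502, 'origin': array([1.26260958, 0.27392695, 0.8964768 ]), 'orientation': array([ 42.85746222,   0.97563154, 107.69856543])}
top {'fx': 469.3308138527395, 'fy': 469.3308138527395, 'cx': 283.7115567766067, 'cy': 210.42230875316466, 'origin': array([0.46817399, 0.02404804, 1.14103837]), 'orientation': array([  4.77655969,   0.39667347, -91.66424036])}
{'time': 0.1, 'joint_positions': array([-7.31679102e+01,  2.42780407e+01,  9.34246155e+01,  7.23898201e-04,
        6.23729954e+01, -1.08899911e+00]), 'dq': array([-0.07779663, -0.14470942, -0.08093052,  0.11107965, -0.00353051,
        0.06422785]), 'joint_efforts': array([ 4.91336618e-05, -5.45610201e+01, -2.74325716e+01,  6.45692926e-02,
        1.87697547e-02,  2.26588689e-06]), 'ee_pos': array([ 0.1922046 , -0.59421877,  0.23001807]), 'tcp_rot': array([-1.79924374e+02, -2.07859690e-03,  1.79207514e+01]), 'contact_force': array([0.49039065, 0.06681934, 0.43835815]), 'torque': array([0.01345098, 0.01070252, 0.02789116]), 'finger_force': 0.0, 'grip_width': 1.0022844474809507}
```

View pics/a.png

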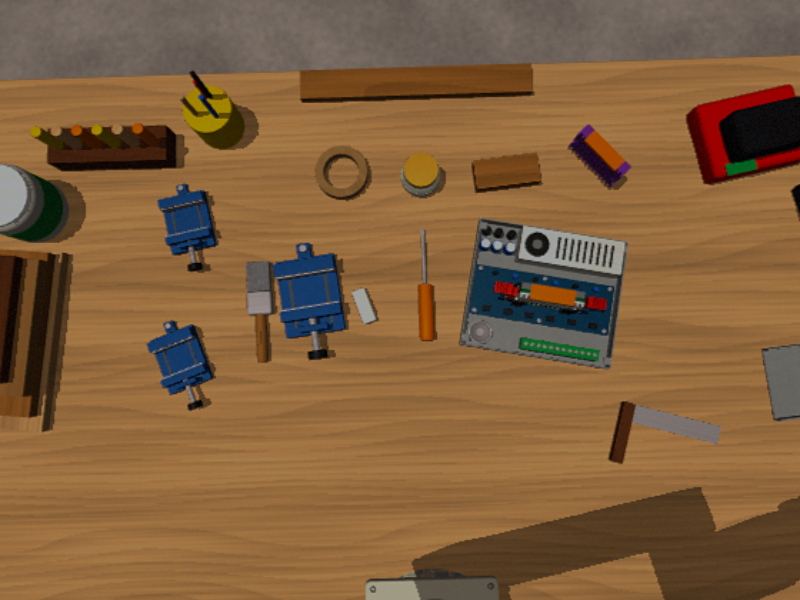

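View pics/b.png

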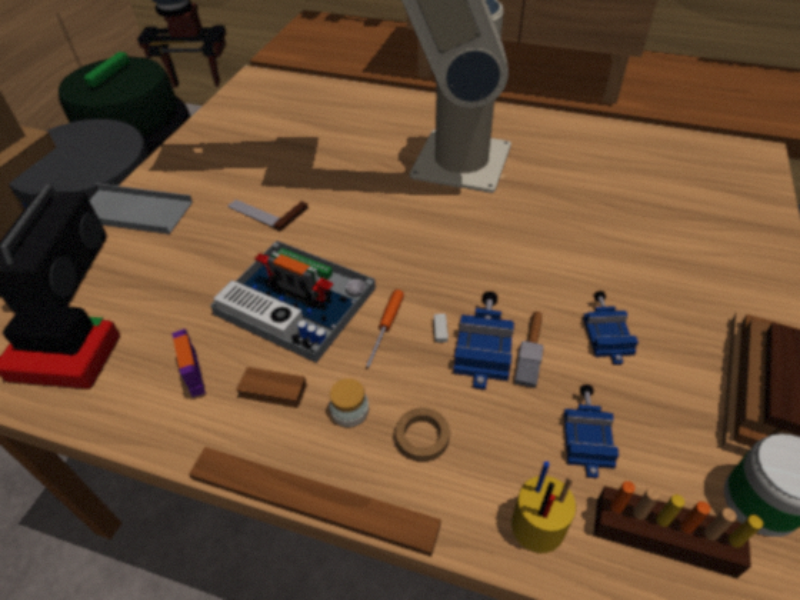

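The top view shows the control unit at (540,290), with the orange-topped board at (552,295) and red levers at (507,290) and (597,303). The large vise is at (310,290) and its knob at (318,353). The scene view shows the same things. I'll enlarge both next.

Run:
```python
from h import *
t=load('top0')['frame'];b=load('scene0')['frame']
def crop(im,x0,y0,w,h,s):
    c=cv2.resize(im[y0:y0+h,x0:x0+w],None,fx=s,fy=s,interpolation=cv2.INTER_CUBIC)
    for i in range(0,w,10): cv2.putText(c,str(x0+i),(i*s,8),0,.3,(255,255,255)); c[:4 if i%50 else 12,i*s]=255
    for i in range(0,h,10): cv2.putText(c,str(y0+i),(0,i*s+3),0,.3,(255,255,255))
    return c
# top: unit, vise
A=np.hstack([crop(t,325,180,114,70,7)[:, :800]])
cv2.imwrite('pics/c1.png',A[:,:,::-1])
B=np.hstack([crop(t,180,165,66,92,6),crop(b,305,195,66,92,6)])
cv2.imwrite('pics/c2.png',B[:,:,::-1])
C=crop(b,145,165,120,90,6); cv2.imwrite('pics/c3.png',C[:,:,::-1]); print(A.shape,B.shape,C.shape)
```

```text
(490, 798, 3) (552, 792, 3) (540, 720, 3)
```

View pics/c1.png

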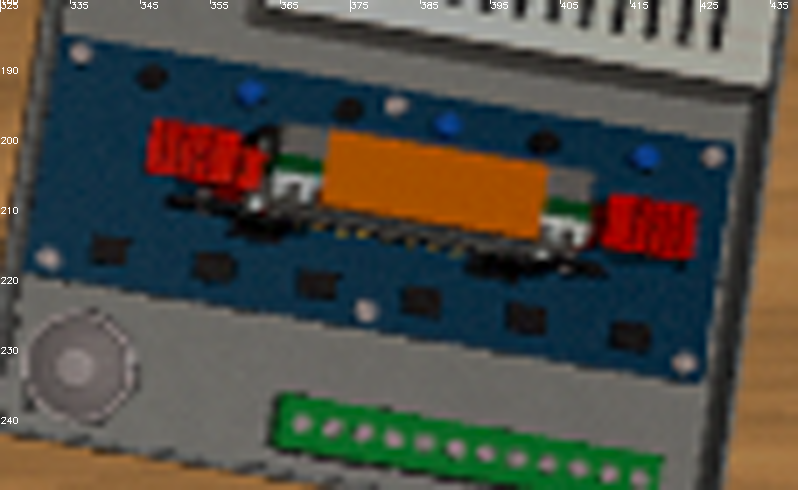

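View pics/c2.png

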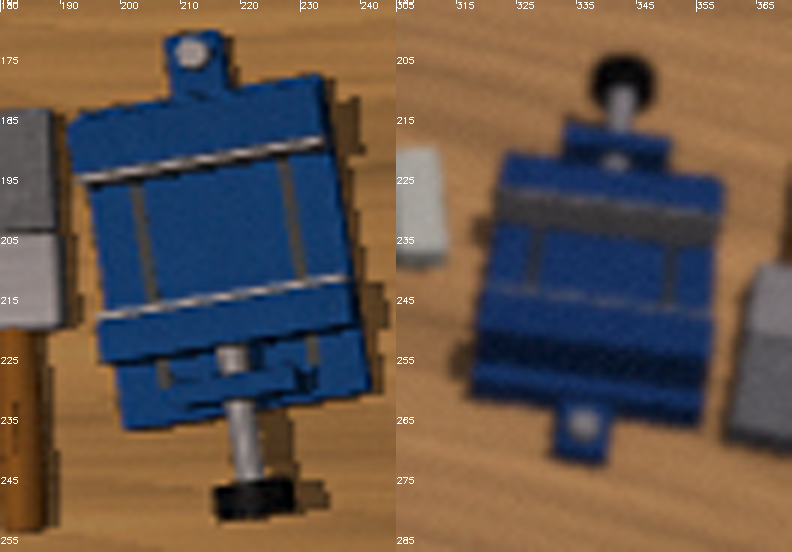

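View pics/c3.png

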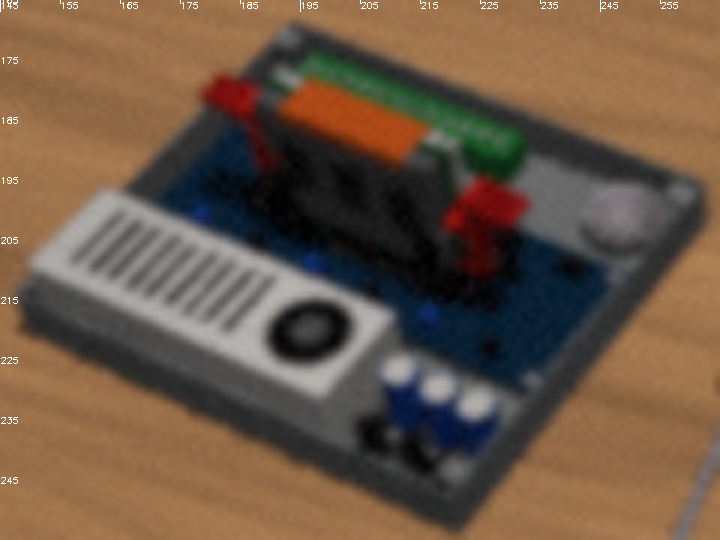

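The crops give these full-image pixels (top / scene):
- **Board top centre:** (387.0,206.4) / (204.2,185.3)
- **Left pad:** (352.9,201.7) / (226.7,199.2)
- **Right pad:** (417.9,212.4) / (183.7,180.8)
- **Vise jaw-top middle:** (215.8,203.2) / (340.0,236.8)
- **Knob:** about (222,251) in the top view

```bash
cat >> h.py <<'E'
from scipy.spatial.transform import Rotation as Ro
def ray(s,u,v):
    d=np.array([(u-s['cx'])/s['fx'],-(v-s['cy'])/s['fy'],-1.]); R=Ro.from_euler('xyz',s['orientation'],degrees=True)
    d=R.apply(d); return np.array(s['origin']),d/np.linalg.norm(d)
def onz(s,u,v,z):
    o,d=ray(s,u,v); return o+d*(z-o[2])/d[2]
def tri(*svs):
    A=np.zeros((3,3));b=np.zeros(3);L=[ray(*q) for q in svs]
    for o,d in L:
        P=np.eye(3)-np.outer(d,d);A+=P;b+=P@o
    x=np.linalg.solve(A,b); return x,[np.linalg.norm((np.eye(3)-np.outer(d,d))@(x-o)) for o,d in L]
def proj(s,p):
    R=Ro.from_euler('xyz',s['orientation'],degrees=True); c=R.inv().apply(np.array(p)-s['origin'])
    return s['cx']+s['fx']*c[0]/-c[2], s['cy']-s['fy']*c[1]/-c[2]
E
python3 - <<'E'
from h import *
np.set_printoptions(precision=4,suppress=True)
t,b=load('top0'),load('scene0')
for n,q,r in [('board',(387,206.4),(204.2,185.3)),('padL',(352.9,201.7),(226.7,199.2)),('padR',(417.9,212.4),(183.7,180.8)),('vise',(215.75,203.2),(340,236.75))]:
    print(n,*tri((t,*q),(b,*r)))
T=lambda x,y,z:onz(t,325+x/7,180+y/7,z)
c=[T(327,130,.1),T(548,163,.1),T(540,240,.1),T(322,205,.1)]
print(np.mean(c,0)); d=c[0]+c[3]-c[1]-c[2]; print('board yaw',np.degrees(np.arctan2(-d[0],d[1])))
print('padL',onz(t,352.9,201.7,.0835),'padR',onz(t,417.9,212.4,.0835))
V=lambda x,y,z:onz(t,180+x/6,165+y/6,z)
c=[V(83,180,.046),V(325,142,.046),V(103,316,.046),V(347,278,.046)];print(np.mean(c,0),c)
d=c[0]-c[1]+c[2]-c[3];print('vise yaw',np.degrees(np.arctan2(-d[0],d[1])),'gap',np.linalg.norm((c[0]+c[1]-c[2]-c[3])/2),'w',np.linalg.norm(d)/2)
d=c[0]+c[1]-c[2]-c[3];print(np.degrees(np.arctan2(d[1],d[0])))
print('knob',V(252,519,.045),V(254,503,.05))
print('eraser etc',onz(t,254,214,.018),'driver',onz(t,297,215,.015))
E
```

```text
board [ 0.5577 -0.2016  0.0942] [np.float64(0.0008145831061831249), np.float64(0.0008145831061830112)]
padL [ 0.5726 -0.1293  0.0752] [np.float64(0.00013805730657054545), np.float64(0.00013805730657051235)]
padR [ 0.5436 -0.275   0.078 ] [np.float64(0.000224470352908478), np.float64(0.00022447035290843918)]
vise [0.5819 0.1908 0.0386] [np.float64(0.001816942493703221), np.float64(0.0018169424937031762)]
[ 0.5576 -0.2012  0.1   ]
board yaw -10.579000054286626
padL [ 0.5719 -0.1282  0.0835] padR [ 0.5433 -0.2737  0.0835]
[0.5817 0.1879 0.046 ] [array([0.6025, 0.2391, 0.046 ]), array([0.6146, 0.144 , 0.046 ]), array([0.5488, 0.232 , 0.046 ]), array([0.5609, 0.1365, 0.046 ])]
vise yaw 7.234803896612998 gap 0.054184728572100375 w 0.09611869554298523
7.754477342515443
knob [0.4683 0.1754 0.045 ] [0.4744 0.1738 0.05  ]
eraser etc [0.5557 0.1006 0.018 ] driver [ 0.5505 -0.0025  0.015 ]
```

Emit:
{"api": "play_rows", "payload": {"plan": "0 47 -26 -6 -10; 0 94 -52 -12 -20; 0 141 -78 -18 -30; 0 188 -104 -24 -40; 0 235 -130 -30 -50", "newtons": 20}}

```text
time: 0.72
ee_pos: [0.3768, -0.3971, 0.2607]
tcp_rot: [-180.0, -0.0, 68.2]
contact_force: [-0.7, 0.1, -0.0]
grip_width: 0.471
finger_force: 0.0
```

```bash
cat >> h.py <<'E'
def go(x,y,z,yaw,st=None):
    st=st or manip.read_state(); p=st['ee_pos']; a=np.radians(st['tcp_rot'][2]); d=np.array([x,y,z])-p; c,s=np.cos(a),np.sin(a)
    t=(st['tcp_rot'][2]-yaw+180)%360-180
    print('pose',p.round(4),st['tcp_rot'].round(2),'-> shift mm %.1f %.1f %.1f turn %.1f'%(1e3*(c*d[0]+s*d[1]),1e3*(s*d[0]-c*d[1]),-1e3*d[2],t))
E
python3 -c "
from h import *
go(.5577,-.2014,.26,79.1)"
```

```text
pose [ 0.3768 -0.3971  0.2607] [-1.7998e+02 -1.0000e-02  6.8240e+01] -> shift mm 248.9 95.5 0.7 turn -10.9
```

Emit:
{"api": "play_rows", "payload": {"plan": "0 50 19 0 -3; 0 100 38 0 -6; 0 150 57 0 -9; 0 200 76 0 -11; 0 249 95 0 -11"}}

```text
time: 1.35
ee_pos: [0.5584, -0.2021, 0.2604]
tcp_rot: [-180.0, 0.0, 79.0]
contact_force: [0.7, -0.5, -0.1]
grip_width: 0.005
finger_force: 0.0
```

Run:
```python
from h import *
s=snap('wrist','w1'); print({k:v for k,v in s.items() if k!='frame'}); st=manip.read_state(); print(st['ee_pos'],st['tcp_rot'],st['time'])
cv2.imwrite('pics/w1b.png',cv2.resize(s['frame'],(800,600),interpolation=cv2.INTER_CUBIC)[:,:,::-1])
```

```text
{'fx': 302.32225946873126, 'fy': 302.32225946873126, 'cx': 282.44752137816147, 'cy': 205.4495026467946, 'origin': array([ 0.57441298, -0.12468682,  0.41569934]), 'orientation': array([-16.61636472,   0.07844064, -10.93463526])}
[ 0.56209259 -0.19820887  0.26052797] [ 1.79891617e+02 -1.34305863e-01  7.90562775e+01] 1.4
```

View pics/w1b.png

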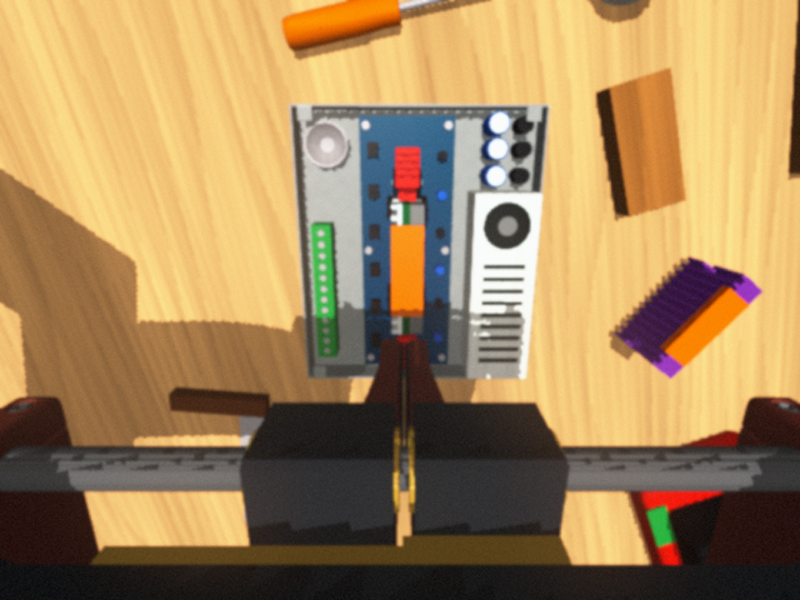

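The wrist view shows the orange stripe spanning x 391–425, y 225–315 in the 800 px image, parallel to the finger line. The left lever pad is at (407,172). Next I'll compare with the world estimate and work out the move to the left pad.

Run:
```python
from h import *
s=load('w1')
for n,u,v,z in [('board',408,270,.1),('padL',408,172,.0835),('pad outer',408,147,.0835),('pad inner',408,197,.0835),('bend1',407,225,.1),('bend2',407,315,.1)]:
    print(n,onz(s,u*.7,v*.7,z).round(4))
t=load('top0')
print(tri((s,408*.7,270*.7),(t,387,206.4)), tri((s,408*.7,172*.7),(t,352.9,201.7)))
go(.5735,-.120,.11,79.1)
```

```text
board [ 0.5629 -0.1997  0.1   ]
padL [ 0.5762 -0.1304  0.0835]
pad outer [ 0.5795 -0.1131  0.0835]
pad inner [ 0.5729 -0.1482  0.0835]
bend1 [ 0.5685 -0.1665  0.1   ]
bend2 [ 0.5555 -0.2347  0.1   ]
(array([ 0.56132944, -0.21065776,  0.05488177]), [np.float64(0.0002647534504810783), np.float64(0.0002647534504810902)]) (array([ 0.5754808 , -0.1315183 ,  0.05609303]), [np.float64(0.0011351586644785337), np.float64(0.0011351586644784198)])
pose [ 0.5621 -0.1982  0.2605] [ 1.7989e+02 -1.3000e-01  7.9060e+01] -> shift mm 79.0 -3.6 150.5 turn -0.0
```

Emit:
{"api": "play_rows", "payload": {"plan": "0 40 -1 50 0; 0 81 -2 100 0; 0 81 -2 150 0; 0 81 -2 150 0; 0 81 -2 150 0"}}

```text
time: 2.02
ee_pos: [0.572, -0.1244, 0.112]
tcp_rot: [179.9, 0.0, 78.9]
contact_force: [1.3, -0.4, 0.4]
grip_width: 0.002
finger_force: 0.0
```

Run:
```python
from h import *
st=manip.read_state();print(st['time'],st['contact_force'])
go(.5752,-.1187,.0915,79.1,st)
for th in (0.2,.4,.55,.7,.75):
    print(th, 'out %.1f down %.1f'%(13*np.cos(th)+56*np.sin(th)-13, 56-(56*np.cos(th)-13*np.sin(th))))
```

```text
2.025 [ 1.25880848 -0.37592868  0.37325579]
pose [ 0.572  -0.1244  0.112 ] [179.92   0.    78.89] -> shift mm 6.2 2.0 20.5 turn -0.2
0.2 out 10.9 down 3.7
0.4 out 20.8 down 9.5
0.55 out 27.4 down 15.1
0.7 out 33.0 down 21.5
0.75 out 34.7 down 23.9
```

Emit:
{"api": "play_rows", "payload": {"plan": "0 5 2 10 0; 0 5 2 19 0; 0 8 2 23 0; 0 13 2 26 0; 0 16 2 27 0"}}

```text
time: 2.65
ee_pos: [0.5779, -0.1072, 0.0867]
tcp_rot: [179.8, -0.1, 78.9]
contact_force: [-3.4, 8.9, 22.3]
grip_width: 0.006
finger_force: 11.9
```

Emit:
{"api": "play_rows", "payload": {"plan": "0 5 0 3 0; 0 10 0 6 0; 0 14 0 9 0; 0 17 0 12 0; 0 17 0 12 0"}}

```text
time: 3.28
ee_pos: [0.5812, -0.0893, 0.0736]
tcp_rot: [179.8, -0.2, 78.9]
contact_force: [0.7, 15.2, 14.0]
grip_width: 0.006
finger_force: 10.3
```

Emit:
{"api": "play_rows", "payload": {"plan": "0 2 0 3 0; 0 4 0 6 0; 0 4 0 6 0; 0 4 0 -14 0; 0 -20 0 -50 0"}}

```text
time: 3.9
ee_pos: [0.5749, -0.1105, 0.1217]
tcp_rot: [-179.9, 0.0, 79.0]
contact_force: [1.2, -0.1, 0.2]
grip_width: -0.0
finger_force: 0.0
```

Run:
```python
from h import *
st=manip.read_state();print(st['time'],st['contact_force'])
go(.5585-.0142-.0017,-.2025-.0737-.009,.11,79.1,st)
```

```text
3.9 [ 1.18212883 -0.13454192  0.20333475]
pose [ 0.5749 -0.1105  0.1217] [-179.87    0.     79.05] -> shift mm -177.6 1.5 11.7 turn -0.1
```

Emit:
{"api": "play_rows", "payload": {"plan": "0 -10 0 -40 0; 0 -70 1 -40 0; 0 -130 1 -40 0; 0 -178 1 -15 0; 0 -178 1 5 0"}}

```text
time: 4.53
ee_pos: [0.5416, -0.2897, 0.1166]
tcp_rot: [179.9, 0.1, 78.7]
contact_force: [-0.3, -0.4, -0.3]
grip_width: 0.003
finger_force: 0.0
```

Emit:
{"api": "play_rows", "payload": {"plan": "0 0 0 0 0; 0 0 0 0 0"}}

```text
time: 4.78
ee_pos: [0.5429, -0.2853, 0.1171]
tcp_rot: [180.0, -0.0, 79.0]
contact_force: [-1.1, 0.3, -0.2]
grip_width: 0.007
finger_force: 0.0
```

Run:
```python
from h import *
st=manip.read_state();print(st['time'],st['contact_force'])
go(.5585-.0142-.0017,-.2025-.0737-.009,.0915,79.1,st)
s=snap('wrist','w2')
cv2.imwrite('pics/w2b.png',np.vstack([cv2.resize(s['frame'][60:270,150:430],(800,600),interpolation=cv2.INTER_CUBIC)])[:,:,::-1])
```

```text
4.775 [-1.11379905  0.26599814 -0.16297251]
pose [ 0.5429 -0.2853  0.1171] [179.99  -0.    79.  ] -> shift mm 0.0 -0.3 25.6 turn -0.1
```

View pics/w2b.png

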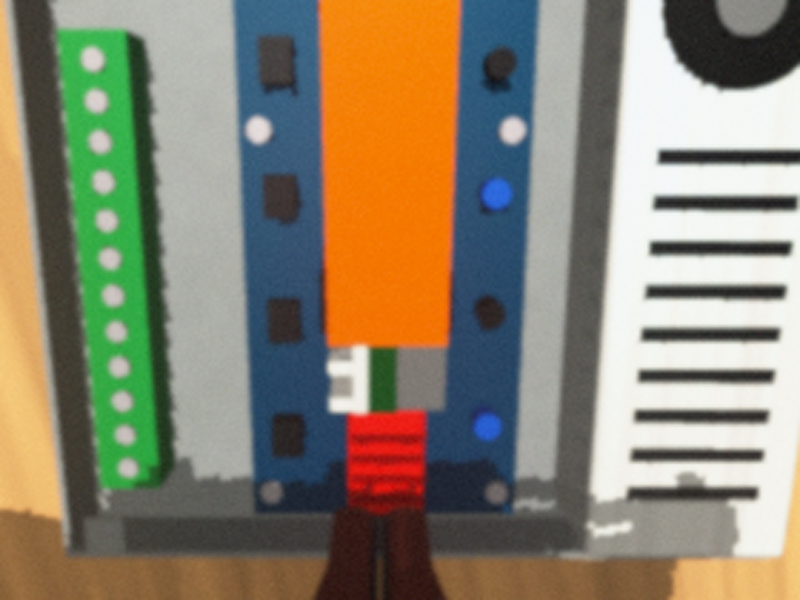

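The wrist crop shows the closed fingers at (378,540), over the outer part of the right red pad (347–425, 410–510) and about 2 mm to its left. Pressing it now.

Emit:
{"api": "play_rows", "payload": {"plan": "0 0 1 14 0; 0 0 1 25 0; 0 -3 1 28 0; 0 -8 1 31 0; 0 -11 1 32 0"}}

```text
time: 5.45
ee_pos: [0.5416, -0.2986, 0.0858]
tcp_rot: [179.9, 0.1, 79.0]
contact_force: [-4.5, -2.8, 10.8]
grip_width: 0.008
finger_force: 6.1
```

Emit:
{"api": "play_rows", "payload": {"plan": "0 -5 0 3 0; 0 -10 0 6 0; 0 -14 0 9 0; 0 -17 0 12 0; 0 -17 0 12 0"}}

```text
time: 6.08
ee_pos: [0.5382, -0.3148, 0.0726]
tcp_rot: [180.0, 0.1, 78.9]
contact_force: [-0.8, -4.5, 4.3]
grip_width: 0.004
finger_force: 2.9
```

Emit:
{"api": "play_rows", "payload": {"plan": "0 -3 0 4 0; 0 -5 0 7 0; 0 -5 0 7 0; 0 -5 0 -14 0; 0 0 0 -60 0"}}

```text
time: 6.7
ee_pos: [0.5367, -0.3129, 0.1318]
tcp_rot: [-179.7, -0.1, 78.9]
contact_force: [-0.2, 0.5, 0.7]
grip_width: 0.005
finger_force: 0.0
```

```bash
cat >> h.py <<'E'
def orange(s,box):
    x0,y0,x1,y1=box; h=cv2.cvtColor(s['frame'],cv2.COLOR_RGB2HSV); m=cv2.inRange(h,(5,180,60),(18,255,255)); k=np.zeros_like(m);k[y0:y1,x0:x1]=m[y0:y1,x0:x1]
    n,l,st,c=cv2.connectedComponentsWithStats(k); i=1+np.argmax(st[1:,4]); return c[i],st[i,4]
E
python3 - <<'E'
from h import *
snap('top','top1');snap('scene','scene1')
for k in '01':
    t,b=load('top'+k),load('scene'+k); p,n=orange(t,(350,180,430,230)); q,m=orange(b,(170,160,240,210)); print(p,n,q,m,tri((t,*p),(b,*q)))
    print([onz(t,*p,z).round(4) for z in (.1,.109)])
A,B=[cv2.resize(load(f)['frame'][y:y+75,x:x+100],(400,300),interpolation=cv2.INTER_CUBIC) for f,x,y in (('top1',335,170),('scene1',155,155))]
C,D=[cv2.resize(load(f)['frame'][y:y+75,x:x+100],(400,300),interpolation=cv2.INTER_CUBIC) for f,x,y in (('top0',335,170),('scene0',155,155))]
cv2.imwrite('pics/m1.png',np.vstack([np.hstack([A,B]),np.hstack([C,D])])[:,:,::-1])
go(.5651,-.168,.2,79.1)
E
```

```text
[386.40857143 206.01428571] 350 [203.28888889 184.93333333] 180 (array([ 0.55902767, -0.20145168,  0.09667595]), [np.float64(0.0008843695936170827), np.float64(0.0008843695936170606)])
[array([ 0.5584, -0.1999,  0.1   ]), array([ 0.5576, -0.198 ,  0.109 ])]
[388.70718232 205.80662983] 362 [201.68108108 181.83243243] 185 (array([ 0.5584976 , -0.20445648,  0.10725191]), [np.float64(0.0010835805976021804), np.float64(0.001083580597602135)])
[array([ 0.5587, -0.205 ,  0.1   ]), array([ 0.5579, -0.203 ,  0.109 ])]
pose [ 0.5408 -0.3148  0.1377] [1.7958e+02 1.3000e-01 7.8950e+01] -> shift mm 148.7 -4.3 -62.3 turn -0.2
```

View pics/m1.png

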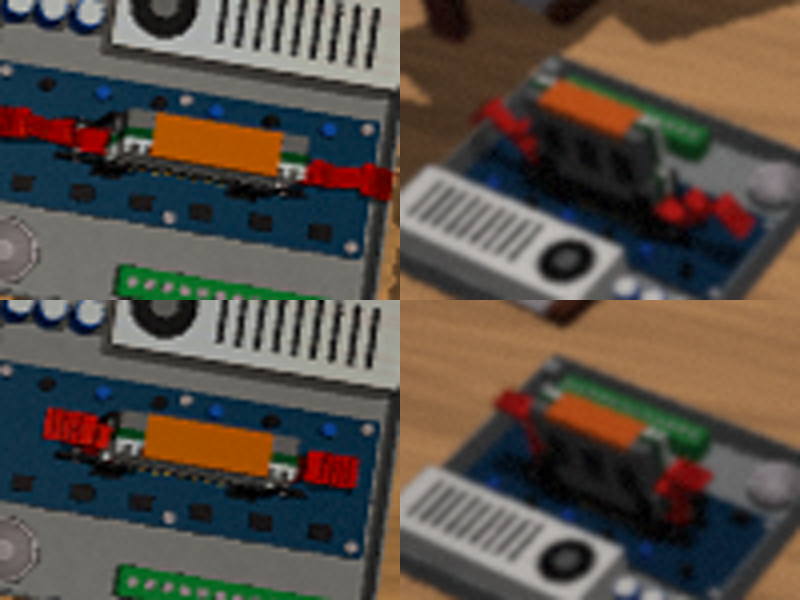

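The top row (now) shows both levers swung out and the orange top about 10 mm higher. The right pad is at (375,181) in the top crop and (490,110) in the scene crop. Checking its angle.

Run:
```python
from h import *
t,b=load('top1'),load('scene1')
p0,p1=[tri((t,*u),(b,*v))[0] for u,v in [((417.9,212.4),(183.7,180.8)),((335+375/4,170+181/4),(155+90/4,155+110/4))]]
print(p0,p1,(p1-p0)*1e3)
u=np.array([.1896,.982,0])
for pt in (p0,p1): print(-(pt-[.5585,-.2025,0])@u,pt[2])
# red mask extents along board axis in top view assuming pad heights
h=cv2.cvtColor(t['frame'],cv2.COLOR_RGB2HSV); m=cv2.inRange(h,(0,170,60),(4,255,255))|cv2.inRange(h,(174,170,60),(180,255,255))
ys,xs=np.nonzero(m[185:235,320:450]); print(xs.min()+320,xs.max()+320)
for th in (0,.45,.55,.65,.75,.85):
    c,s=np.cos(th),np.sin(th); o=lambda a,b:(62+a*c+b*s, 27.5+b*c-a*s)
    r=[]
    for sg in (1,-1):
        for a,bb in ((27.5,56),(27.5,50)):
            Y,Z=o(a,bb); P=np.array([.5585,-.2020,0])+sg*u*Y/1e3; P[2]=Z/1e3; r.append(round(proj(t,P)[0],1))
    print(th,r)
```

```text
[ 0.54358281 -0.27499697  0.07798974] [ 0.53725352 -0.30430409  0.0573244 ] [ -6.32928741 -29.30712048 -20.66533788]
0.07402032045685744 0.07798973888194191
0.1039999456652968 0.05732440100369525
331 432
0 [np.float64(346.6), np.float64(346.3), np.float64(425.1), np.float64(424.4)]
0.45 [np.float64(336.3), np.float64(337.2), np.float64(432.3), np.float64(430.4)]
0.55 [np.float64(334.6), np.float64(335.7), np.float64(433.1), np.float64(431.1)]
0.65 [np.float64(333.0), np.float64(334.4), np.float64(433.7), np.float64(431.5)]
0.75 [np.float64(331.7), np.float64(333.3), np.float64(434.0), np.float64(431.7)]
0.85 [np.float64(330.7), np.float64(332.4), np.float64(434.1), np.float64(431.6)]
```

Emit:
{"api": "play_rows", "payload": {"plan": "60 0 0 -40 0; 60 60 -2 -40 0; 60 120 -3 -40 0; 60 147 -4 -40 0; 60 147 -4 -40 0"}}

```text
time: 7.42
ee_pos: [0.5624, -0.1668, 0.1727]
tcp_rot: [-180.0, -0.0, 79.1]
contact_force: [-0.1, -0.4, -0.2]
grip_width: 0.535
finger_force: 0.0
```

Emit:
{"api": "play_rows", "payload": {"plan": "60 0 0 0 0; 60 0 0 0 0; 60 0 0 0 0"}}

```text
time: 7.8
ee_pos: [0.5621, -0.1698, 0.1726]
tcp_rot: [-180.0, 0.0, 78.8]
contact_force: [0.1, 0.5, 0.1]
grip_width: 0.684
finger_force: 0.0
```

Run:
```python
from h import *
st=manip.read_state(); print(st['time'],st['grip_width'])
go(.5648,-.170,.079,79.1)
s=snap('wrist','w3'); p,n=orange(s,(150,60,430,290)); print(p,n,onz(s,*p,.109))
h=cv2.cvtColor(s['frame'],cv2.COLOR_RGB2HSV); m=cv2.inRange(h,(5,180,60),(18,255,255));m[290:]=0;m[:60]=0;m[:,:150]=0;m[:,430:]=0
r=cv2.minAreaRect(np.argwhere(m)[:,::-1].astype(np.float32));b=cv2.boxPoints(r);print(b, np.array([onz(s,*q,.109) for q in b]))
```

```text
7.8 0.6835072263512231
pose [ 0.5621 -0.1698  0.1726] [-179.99    0.     78.84] -> shift mm 0.4 2.6 93.6 turn -0.3
[288.45153774 254.8443616 ] 2146 [ 0.56233932 -0.19765305  0.109     ]
[[187.      286.     ]
 [286.      182.     ]
 [348.35358 241.35583]
 [249.35358 345.35583]] [[ 0.47535442 -0.20930699  0.109     ]
 [ 0.57154062 -0.13932306  0.109     ]
 [ 0.61054013 -0.1952328   0.109     ]
 [ 0.5124983  -0.27664119  0.109     ]]
```

Run:
```python
from h import *
s=load('w3');h=cv2.cvtColor(s['frame'],cv2.COLOR_RGB2HSV); m=cv2.inRange(h,(5,180,60),(18,255,255))
for r in range(150,300,10):
    x=np.nonzero(m[r,230:340])[0]+230
    if len(x): print(r,x.min(),x.max(),len(x),onz(s,(x.min()+x.max()+1)/2,r,.109).round(4))
```

```text
220 274 278 5 [ 0.5588 -0.1671  0.109 ]
230 274 304 31 [ 0.5671 -0.1771  0.109 ]
240 274 304 31 [ 0.5655 -0.1853  0.109 ]
250 273 304 32 [ 0.5635 -0.1936  0.109 ]
260 273 303 31 [ 0.5615 -0.2021  0.109 ]
270 273 303 31 [ 0.5599 -0.2108  0.109 ]
280 274 303 30 [ 0.5586 -0.2199  0.109 ]
290 274 303 30 [ 0.5569 -0.229   0.109 ]
```

Emit:
{"api": "play_rows", "payload": {"plan": "60 0 4.5 40 0; 60 0 4.5 75 0; 60 0 4.5 93 0; 60 0 4.5 93 0; 20 0 4.5 93 0", "newtons": 30}}

```text
time: 8.48
ee_pos: [0.5675, -0.1701, 0.0807]
tcp_rot: [179.9, 0.0, 78.9]
contact_force: [0.8, 1.2, -0.3]
grip_width: 0.609
finger_force: 0.0
```

Emit:
{"api": "play_rows", "payload": {"plan": "15 0 0 0 0; 15 0 0 0 0; 15 0 0 0 0; 15 0 0 0 0; 15 0 0 -3 0"}}

```text
time: 9.1
ee_pos: [0.5662, -0.1695, 0.0822]
tcp_rot: [-179.9, -0.0, 78.9]
contact_force: [-0.8, 0.1, -4.1]
grip_width: 0.274
finger_force: 30.0
```

Emit:
{"api": "play_rows", "payload": {"plan": "15 0 0 -8 0; 15 0 0 -17 0; 15 0 0 -27 0; 15 0 0 -40 0; 15 0 0 -60 0", "newtons": 55}}

```text
time: 9.72
ee_pos: [0.5664, -0.1696, 0.1434]
tcp_rot: [-180.0, -0.0, 78.9]
contact_force: [0.6, 0.8, -4.2]
grip_width: 0.273
finger_force: 55.0
```

Emit:
{"api": "play_rows", "payload": {"plan": "15 0 0 -30 0; 15 0 0 -60 0; 15 0 0 -60 0; 15 0 0 -60 0"}}

```text
time: 10.22
ee_pos: [0.5661, -0.1695, 0.202]
tcp_rot: [-179.9, -0.0, 78.9]
contact_force: [0.1, -0.2, -4.7]
grip_width: 0.269
finger_force: 55.0
```

Run:
```python
from h import *
st=manip.read_state(); print(st['time'],st['grip_width'],st['contact_force'],st['torque'])
snap('top','top2');snap('scene','scene2')
for n in('top2','scene2'): print(n,orange(load(n),(160,80,430,230)))
s=snap('wrist','w4');h=cv2.cvtColor(s['frame'],cv2.COLOR_RGB2HSV); m=cv2.inRange(h,(5,180,60),(18,255,255))
for r in range(150,400,20):
    x=np.nonzero(m[r,230:340])[0]+230
    if len(x): print(r,x.min(),x.max(),len(x))
go(.42,-.05,.2,79.1)
```

```text
10.225 0.2685956871811206 [ 0.09437343 -0.16778024 -4.72859755] [ 0.10965648 -0.04352298 -0.03246497]
top2 (array([354.46365639, 119.19273128]), np.int32(908))
scene2 (array([273.93119266, 215.68348624]), np.int32(218))
290 257 308 46
310 257 308 52
350 259 337 49
370 260 305 46
390 237 335 30
pose [ 0.5659 -0.1694  0.2012] [-1.7986e+02 -2.0000e-02  7.8920e+01] -> shift mm 89.2 -166.1 1.2 turn -0.2
```

Emit:
{"api": "play_rows", "payload": {"plan": "15 17 -12 0 0; 15 50 -35 0 0; 15 90 -63 0 0; 15 130 -91 0 0; 15 170 -119 0 0"}}

```text
time: 11.0
ee_pos: [0.4808, 0.0219, 0.2022]
tcp_rot: [-179.9, -0.0, 78.9]
contact_force: [0.8, 0.7, -3.5]
grip_width: 0.273
finger_force: 55.0
```

Emit:
{"api": "play_rows", "payload": {"plan": "15 40 -28 0 -3; 15 80 -56 0 -6; 15 120 -84 0 -9; 15 150 -105 0 -11; 15 165 -116 0 -11"}}

```text
time: 11.62
ee_pos: [0.3984, 0.2059, 0.2023]
tcp_rot: [-179.9, 0.0, 90.1]
contact_force: [0.3, -0.0, -3.9]
grip_width: 0.266
finger_force: 55.0
```

Emit:
{"api": "play_rows", "payload": {"plan": "15 0 0 0 0; 15 0 0 0 0; 15 0 0 0 0"}}

```text
time: 12.0
ee_pos: [0.4006, 0.2036, 0.2026]
tcp_rot: [-180.0, 0.0, 89.9]
contact_force: [-0.5, -0.2, -3.7]
grip_width: 0.275
finger_force: 55.0
```

Run:
```python
from h import *
st=manip.read_state(); print(st['time'],st['grip_width'],st['contact_force'],st['torque'],st['joint_positions'].round(1))
go(.40,.205,.054,90)
```

```text
12.0 0.2753457610754185 [-0.50813816 -0.15584548 -3.69194601] [ 0.09832136 -0.10836228 -0.00786863] [ 25.4  11.8 116.2  -0.   52.   25.6]
pose [0.4006 0.2036 0.2026] [-1.7999e+02  1.0000e-02  8.9870e+01] -> shift mm 1.4 -0.6 148.6 turn -0.1
```

Emit:
{"api": "play_rows", "payload": {"plan": "15 0 0 45 0; 15 0 0 95 0; 15 0 0 130 0; 15 0 0 143 0; 15 0 0 145 0"}}

```text
time: 12.62
ee_pos: [0.4008, 0.2039, 0.0575]
tcp_rot: [-180.0, 0.0, 89.9]
contact_force: [0.5, -0.1, -3.8]
grip_width: 0.27
finger_force: 55.0
```

Emit:
{"api": "play_rows", "payload": {"plan": "15 0 0 1 0; 15 0 0 2 0; 15 0 0 2 0"}}

```text
time: 13.0
ee_pos: [0.4009, 0.2044, 0.0564]
tcp_rot: [179.9, -0.0, 89.9]
contact_force: [0.4, 0.3, -4.5]
grip_width: 0.27
finger_force: 55.0
```

Emit:
{"api": "play_rows", "payload": {"plan": "15 0 0 1 0; 15 0 0 2 0; 15 0 0 2 0"}}

```text
time: 13.38
ee_pos: [0.4004, 0.2042, 0.0536]
tcp_rot: [-180.0, 0.0, 89.9]
contact_force: [-0.8, 0.4, -4.1]
grip_width: 0.271
finger_force: 55.0
```

Emit:
{"api": "play_rows", "payload": {"plan": "15 0 0 1 0; 15 0 0 2 0; 15 0 0 2 0"}}

```text
time: 13.75
ee_pos: [0.4004, 0.2041, 0.0516]
tcp_rot: [-180.0, 0.0, 89.9]
contact_force: [-0.3, 0.5, -4.3]
grip_width: 0.269
finger_force: 55.0
```

Emit:
{"api": "play_rows", "payload": {"plan": "15 0 0 1 0; 15 0 0 2 0; 15 0 0 2 0"}}

```text
time: 14.12
ee_pos: [0.4005, 0.2043, 0.0498]
tcp_rot: [180.0, -0.0, 89.9]
contact_force: [-0.4, 0.6, -0.2]
grip_width: 0.274
finger_force: 55.0
```

Emit:
{"api": "play_rows", "payload": {"plan": "15 0 0 0 0; 15 0 0 0 0; 15 -6 0 -5.5 0; 15 -12 0 -11 0; 15 -18 0 -15 0", "newtons": 6}}

```text
time: 14.75
ee_pos: [0.4005, 0.1857, 0.0651]
tcp_rot: [180.0, -0.0, 89.9]
contact_force: [0.0, 0.6, -2.3]
grip_width: 0.271
finger_force: 6.0
```

Run:
```python
from h import *
st=manip.read_state(); print(st['time'],st['contact_force'],st['torque'])
snap('scene','scene3'); s=snap('wrist','w5')
A=cv2.resize(load('scene3')['frame'][120:270,260:460],(400,300),interpolation=cv2.INTER_CUBIC);B=cv2.resize(s['frame'],(400,300))
cv2.imwrite('pics/m2.png',np.hstack([A,B])[:,:,::-1])
```

```text
14.75 [ 0.00276755  0.60023532 -2.30773752] [ 0.14432427 -0.0552862   0.03000854]
```

Emit:
{"api": "play_rows", "payload": {"plan": "15 -7 0 -4.2 0; 15 -13.5 0 -7.2 0; 15 -20 0 -10 0; 15 -28.5 0 -14 0; 15 -37.3 0 -17.7 0"}}

```text
time: 15.48
ee_pos: [0.4001, 0.1481, 0.0825]
tcp_rot: [-180.0, 0.0, 89.9]
contact_force: [0.3, -0.1, -4.5]
grip_width: 0.267
finger_force: 6.0
```

Emit:
{"api": "play_rows", "payload": {"plan": "15 -8.4 0 -2.3 0; 15 -16.8 0 -4.2 0; 15 -25.5 0 -5.1 0; 15 -34 0 -5.4 0; 15 -34 0 -5.4 0"}}

```text
time: 16.1
ee_pos: [0.4002, 0.1143, 0.0877]
tcp_rot: [-180.0, 0.0, 89.9]
contact_force: [0.4, -0.3, -3.5]
grip_width: 0.275
finger_force: 6.0
```

Run:
```python
from h import *
st=manip.read_state(); print(st['time'],st['contact_force'],st['torque'],st['ee_pos'])
snap('scene','scene4'); s=snap('wrist','w6')
A=[cv2.resize(load(f)['frame'][120:270,240:440],(400,300),interpolation=cv2.INTER_CUBIC) for f in('scene3','scene4')];B=[cv2.resize(load(f)['frame'],(400,300)) for f in ('w5','w6')]
cv2.imwrite('pics/m2.png',np.vstack([np.hstack(A),np.hstack(B)])[:,:,::-1])
```

```text
16.1 [ 0.38760191 -0.33230547 -3.49978914] [ 0.05464887 -0.07642449 -0.02904425] [0.40024706 0.11429458 0.08772215]
```

View pics/m2.png

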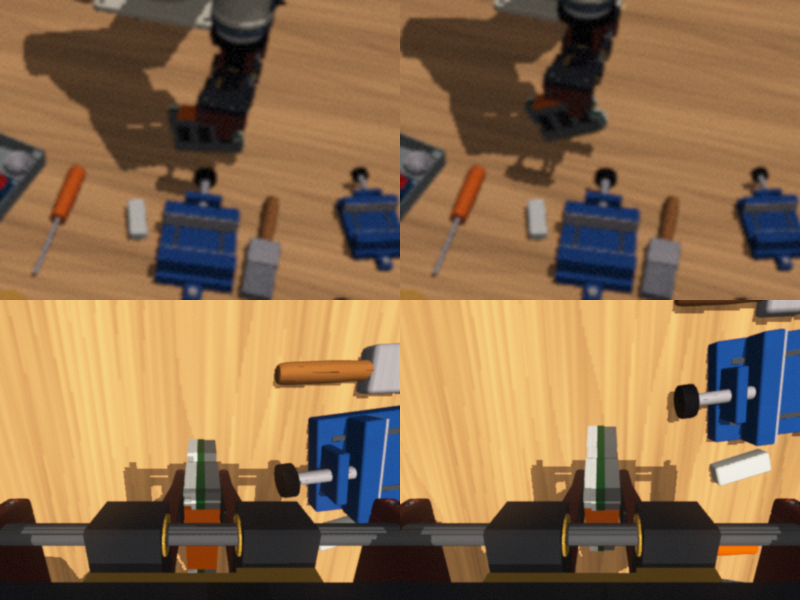

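The scene crops show the board tilted about 20° and then hanging clear, so the pads turned it only part of the way. The wrist views confirm it is still centred in the fingers. I'll lighten the grip so that it swings down more.

Emit:
{"api": "play_rows", "payload": {"plan": "15 0 0 0 0; 15 0 0 0 0; 15 0 0 0 0", "newtons": 4}}

```text
time: 16.58
ee_pos: [0.4004, 0.1151, 0.0879]
tcp_rot: [180.0, -0.0, 89.9]
contact_force: [-0.2, 0.7, -2.1]
grip_width: 0.275
finger_force: 4.0
```

```bash
cat >> h.py <<'E'
def tilt(f,g,box=(200,60,480,260)):
    # moving dark/board pixels unavailable; report orange stripe centroid+axis in scene
    s=snap(f,g); x0,y0,x1,y1=box; h=cv2.cvtColor(s['frame'],cv2.COLOR_RGB2HSV); m=cv2.inRange(h,(5,170,50),(14,255,255)); k=np.zeros_like(m); k[y0:y1,x0:x1]=m[y0:y1,x0:x1]
    n,l,st,c=cv2.connectedComponentsWithStats(k)
    for i in range(1,n):
        if st[i,4]>15: print(f,c[i].round(1),st[i].tolist())
E
python3 - <<'E'
from h import *
st=manip.read_state(); print(st['time'],st['contact_force'],st['torque'],st['ee_pos'])
tilt('scene','scene5')
for f in ('scene3','scene4'):
    s=load(f); h=cv2.cvtColor(s['frame'],cv2.COLOR_RGB2HSV); m=cv2.inRange(h,(5,170,50),(14,255,255)); m[:60]=0;m[260:]=0;m[:,:200]=0;m[:,480:]=0
    n,l,q,c=cv2.connectedComponentsWithStats(m); print(f,[(c[i].round(1),q[i].tolist()) for i in range(1,n) if q[i,4]>15])
E
```

```text
16.575 [-0.19095009  0.71723574 -2.08118556] [ 0.15215555  0.00802385 -0.00652209] [0.40042447 0.11509342 0.08785948]
scene [297.8  60.5] [291, 60, 13, 3, 20]
scene [434.9  70.7] [368, 60, 112, 29, 1600]
scene [206.  147.3] [200, 142, 13, 11, 32]
scene [314.9 173.3] [309, 169, 15, 10, 74]
scene [274.1 215.6] [266, 202, 17, 29, 234]
scene [373.8 228.3] [370, 219, 8, 19, 85]
scene3 [(array([298.6,  60.4]), [294, 60, 10, 2, 16]), (array([364.5,  64.4]), [353, 60, 25, 10, 138]), (array([446.7,  71.6]), [399, 60, 81, 28, 1282]), (array([205.6, 147.4]), [200, 142, 13, 12, 33]), (array([333.1, 176. ]), [329, 172, 9, 8, 62]), (array([274. , 215.6]), [266, 202, 17, 30, 229]), (array([374. , 228.1]), [370, 219, 8, 19, 80])]
scene4 [(array([436.2,  71. ]), [368, 60, 112, 29, 1561]), (array([205.1, 147.9]), [200, 143, 13, 11, 37]), (array([311.4, 170.8]), [306, 167, 14, 8, 57]), (array([274. , 215.8]), [266, 202, 17, 29, 231]), (array([374.2, 228.1]), [371, 219, 7, 19, 75])]
```

```bash
cat >> h.py <<'E'
def omask(s,box):
    x0,y0,x1,y1=box; h=cv2.cvtColor(s['frame'],cv2.COLOR_RGB2HSV); m=cv2.inRange(h,(4,150,45),(15,255,255)); return m[y0:y1,x0:x1]
def bpt(g,th,d,p,gy=35,gz=16):
    c,s=np.cos(np.radians(th)),np.sin(np.radians(th)); x,y,z=p[0],p[1]-gy,p[2]-gz
    return np.array(g)+np.array([x,c*y-s*z,s*y+c*z-d])/1e3
E
python3 - <<'E'
from h import *
for f,g in (('scene3',(.4005,.1857,.0761)),('scene4',(.4002,.1143,.0987)),('scene5',(.4004,.1151,.0989))):
    s=load(f); m=omask(s,(295,155,350,190))
    print(f); [print(r+155,x.min()+295,x.max()+295,len(x)) for r in range(35) for x in [np.nonzero(m[r])[0]] if len(x)]
    for th in (10,20,30,40,50): print(th,[tuple(np.round(proj(s,bpt(g,th,0,p)),1)) for p in ((-12,-34,35),(12,-34,35),(12,10,35))])
E
```

```text
scene3
158 306 306 1
169 312 312 1
172 330 338 8
173 313 337 9
174 330 337 8
175 329 337 9
176 329 337 9
177 328 337 10
178 312 338 12
179 329 337 9
10 [(np.float64(329.3), np.float64(170.7)), (np.float64(327.3), np.float64(176.2)), (np.float64(342.5), np.float64(177.3))]
20 [(np.float64(329.0), np.float64(173.9)), (np.float64(327.0), np.float64(179.4)), (np.float64(341.6), np.float64(178.4))]
30 [(np.float64(329.4), np.float64(177.1)), (np.float64(327.5), np.float64(182.6)), (np.float64(341.0), np.float64(179.7))]
40 [(np.float64(330.6), np.float64(180.3)), (np.float64(328.6), np.float64(185.8)), (np.float64(340.8), np.float64(181.1))]
50 [(np.float64(332.4), np.float64(183.3)), (np.float64(330.5), np.float64(188.8)), (np.float64(340.9), np.float64(182.5))]
scene4
163 312 312 1
164 312 312 1
167 308 311 4
168 308 312 5
169 308 314 7
170 307 319 13
171 307 320 14
172 306 317 12
173 306 314 9
174 300 309 4
10 [(np.float64(305.7), np.float64(160.1)), (np.float64(303.4), np.float64(165.4)), (np.float64(318.2), np.float64(166.4))]
20 [(np.float64(305.5), np.float64(163.3)), (np.float64(3
[... 523 characters left out ...]
310 320 11
175 309 317 9
176 308 315 8
177 308 313 6
178 309 311 3
187 340 340 1
10 [(np.float64(305.9), np.float64(160.1)), (np.float64(303.6), np.float64(165.5)), (np.float64(318.5), np.float64(166.4))]
20 [(np.float64(305.8), np.float64(163.4)), (np.float64(303.5), np.float64(168.7)), (np.float64(317.7), np.float64(167.6))]
30 [(np.float64(306.4), np.float64(166.7)), (np.float64(304.1), np.float64(172.0)), (np.float64(317.2), np.float64(168.9))]
40 [(np.float64(307.7), np.float64(169.9)), (np.float64(305.5), np.float64(175.3)), (np.float64(317.1), np.float64(170.3))]
50 [(np.float64(309.6), np.float64(173.0)), (np.float64(307.4), np.float64(178.4)), (np.float64(317.2), np.float64(171.8))]
```

Emit:
{"api": "play_rows", "payload": {"plan": "15 -4 0 -1 0; 15 -10 0 -2 0; 15 -17 0 -3 0; 15 -25 0 -3.5 0; 15 -34 0 -4 0", "newtons": 3}}

```text
time: 17.25
ee_pos: [0.4003, 0.0802, 0.0918]
tcp_rot: [180.0, 0.0, 89.9]
contact_force: [-0.5, 0.3, -3.7]
grip_width: 0.277
finger_force: 3.0
```

```bash
cat >> h.py <<'E'
def rep(name,box=(260,140,350,200)):
    st=manip.read_state(); print(st['time'],st['contact_force'].round(1),st['torque'].round(3),st['ee_pos'].round(4))
    s=snap('scene',name); x0,y0,_,_=box; m=omask(s,box); n,l,q,c=cv2.connectedComponentsWithStats(m); i=1+np.argmax(q[1:,4]); m=(l==i)
    [print(r+y0,x.min()+x0,x.max()+x0) for r in range(m.shape[0]) for x in [np.nonzero(m[r])[0]] if len(x)]
    g=st['ee_pos']+[0,0,.011]
    for th in (30,40,50,60,70,80,90): print(th,[tuple(np.round(proj(s,bpt(g,th,0,p)),1).tolist()) for p in ((-12,-34,35),(12,-34,35),(12,10,35),(12,34,35))])
E
python3 -c "
from h import *
rep('scene6')"
```

```text
17.25 [-0.5  0.3 -3.7] [ 0.106 -0.079  0.012] [0.4003 0.0802 0.0918]
166 309 309
167 309 310
168 310 311
169 309 311
170 307 311
171 304 312
172 305 311
173 305 311
174 304 310
175 304 309
176 303 308
177 303 307
178 302 306
179 302 305
180 303 304
30 [(295.0, 163.4), (292.6, 168.7), (305.4, 165.5), (312.6, 163.7)]
40 [(296.3, 166.6), (294.0, 171.9), (305.3, 166.9), (311.7, 164.1)]
50 [(298.3, 169.7), (296.0, 175.0), (305.5, 168.4), (310.9, 164.6)]
60 [(300.8, 172.6), (298.6, 178.0), (306.0, 169.8), (310.3, 165.2)]
70 [(303.9, 175.2), (301.6, 180.6), (306.8, 171.3), (309.8, 166.0)]
80 [(307.3, 177.5), (305.1, 182.8), (307.9, 172.6), (309.5, 166.8)]
90 [(311.0, 179.3), (308.9, 184.7), (309.2, 173.8), (309.5, 167.6)]
```

Emit:
{"api": "play_rows", "payload": {"plan": "15 -6 0 2 0; 15 -13 0 5 0; 15 -20 0 9 0; 15 -28 0 14 0; 15 -36 0 20 0", "newtons": 4}}

```text
time: 17.92
ee_pos: [0.4003, 0.0443, 0.0714]
tcp_rot: [180.0, 0.0, 89.9]
contact_force: [-1.4, -1.4, 2.0]
grip_width: 0.269
finger_force: 4.0
```

```bash
python3 -c "
from h import *
rep('scene7')"
```

```text
17.925 [-1.4 -1.4  2. ] [-0.337  0.046  0.044] [0.4003 0.0443 0.0714]
171 298 299
172 298 299
173 298 300
174 298 299
175 298 300
176 298 300
177 297 300
178 297 300
179 297 300
180 297 300
181 297 299
182 297 299
183 296 300
184 296 299
185 297 299
30 [(283.5, 166.2), (281.0, 171.4), (293.3, 168.4), (300.2, 166.7)]
40 [(284.9, 169.4), (282.4, 174.6), (293.3, 169.8), (299.4, 167.0)]
50 [(286.9, 172.4), (284.5, 177.6), (293.5, 171.2), (298.6, 167.5)]
60 [(289.4, 175.2), (287.1, 180.5), (294.1, 172.6), (298.0, 168.1)]
70 [(292.4, 177.8), (290.1, 183.0), (294.9, 174.0), (297.6, 168.8)]
80 [(295.8, 180.0), (293.5, 185.3), (296.0, 175.3), (297.4, 169.6)]
90 [(299.5, 181.8), (297.2, 187.1), (297.3, 176.5), (297.3, 170.5)]
```

Emit:
{"api": "play_rows", "payload": {"plan": "15 0 0 -1 0; 15 0 0 -1 0; 28 0 0 -1 0; 34 0 0 -1 0; 50 0 0 -1 0"}}

```text
time: 18.6
ee_pos: [0.4005, 0.045, 0.0729]
tcp_rot: [180.0, -0.0, 89.9]
contact_force: [0.2, -0.2, -0.1]
grip_width: 0.464
finger_force: 0.0
```

Emit:
{"api": "play_rows", "payload": {"plan": "60 0 0 -5 0; 60 0 0 -40 0; 60 0 0 -90 0; 60 0 0 -120 0; 60 0 0 -120 0"}}

```text
time: 19.23
ee_pos: [0.4018, 0.045, 0.195]
tcp_rot: [179.7, -0.0, 89.9]
contact_force: [-0.5, 0.5, -0.2]
grip_width: 0.681
finger_force: 0.0
```

Run:
```python
from h import *
rep('scene8'); s=snap('wrist','w8'); snap('top','top8')
A=cv2.resize(load('scene8')['frame'][110:230,230:390],(400,300),interpolation=cv2.INTER_CUBIC);B=cv2.resize(s['frame'],(400,300)); C=cv2.resize(load('top8')['frame'][190:340,160:360],(400,300),interpolation=cv2.INTER_CUBIC)
D=cv2.resize(s['frame'][200:320,200:360],(400,300),interpolation=cv2.INTER_CUBIC)
cv2.imwrite('pics/m3.png',np.vstack([np.hstack([A,B]),np.hstack([C,D])])[:,:,::-1])
```

```text
19.225 [-0.5  0.5 -0.2] [-0.021 -0.055  0.044] [0.4018 0.045  0.195 ]
169 296 298
170 296 298
171 296 298
172 296 299
173 296 299
174 296 299
175 296 298
176 296 298
177 296 298
178 296 298
179 296 299
180 297 298
181 297 299
182 296 298
183 296 299
184 296 298
185 296 298
186 296 298
30 [(282.7, 133.3), (280.0, 138.5), (293.3, 134.5), (300.8, 132.3)]
40 [(284.2, 137.0), (281.6, 142.2), (293.2, 136.2), (299.9, 132.7)]
50 [(286.4, 140.5), (283.8, 145.7), (293.5, 137.8), (299.0, 133.3)]
60 [(289.1, 143.7), (286.5, 148.9), (294.1, 139.5), (298.4, 134.1)]
70 [(292.3, 146.5), (289.8, 151.8), (295.0, 141.0), (297.9, 134.9)]
80 [(296.0, 148.9), (293.5, 154.2), (296.2, 142.5), (297.7, 135.8)]
90 [(299.9, 150.9), (297.5, 156.2), (297.6, 143.9), (297.6, 136.8)]
```

View pics/m3.png

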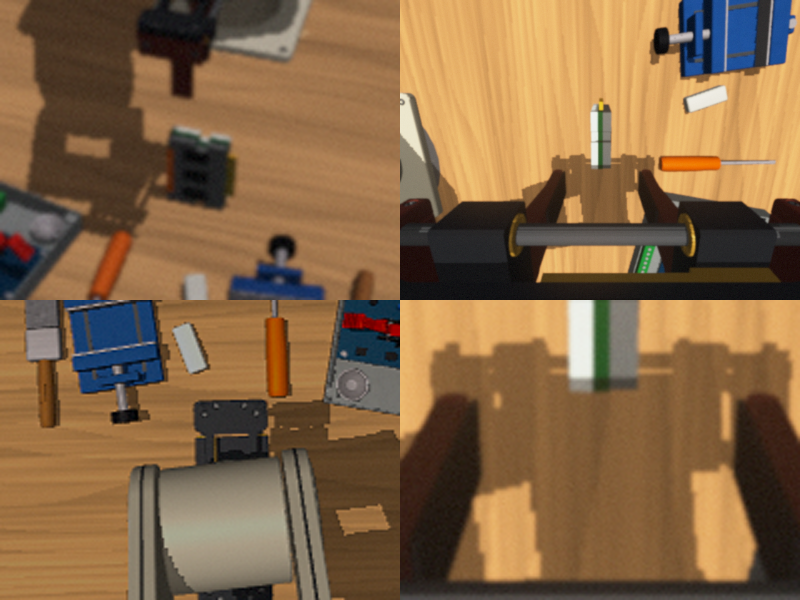

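The board stands on its end. In the scene crop the orange edge is at (168,170) and the gold at (232,175). In the wrist view its top end spans x 191–211, y 105–168 of the 400×300 tile, with the gold tongue above it. Next I'll compute where it stands.

Run:
```python
from h import *
s=load('w8')
for n,u,v in [('near end (z+)',201,168),('far end z-',201,105),('left',191,136),('right',211,136)]: print(n,onz(s,u*1.4,v*1.4,.1).round(4))
f=s['frame'].astype(int)
for r in (160,190,220):
    print(r,[tuple(f[r,c]) for c in range(258,304,2)][:0], [c for c in range(250,310) if abs(f[r,c]-f[r,c-1]).sum()>60])
c=281; print([ (r,tuple(f[r,270].tolist()),tuple(f[r,290].tolist())) for r in range(130,245,5)])
sc=load('scene8')
print([ [round(v,1) for v in proj(sc,(.412,y,z))] for y in (.02,.055,.09) for z in (.0,.05,.1)])
```

```text
near end (z+) [0.4009 0.0221 0.1   ]
far end z- [0.4009 0.0991 0.1   ]
left [0.3891 0.0628 0.1   ]
right [0.4128 0.0628 0.1   ]
160 [] [266, 267, 276, 277, 278, 283, 284, 296]
190 [] [267, 268, 276, 277, 278, 284, 296]
220 [] [260, 267, 268, 277, 278, 284]
[(130, (228, 173, 103), (235, 181, 109)), (135, (227, 171, 104), (236, 183, 111)), (140, (226, 171, 101), (236, 185, 111)), (145, (221, 174, 119), (216, 163, 101)), (150, (215, 210, 196), (75, 63, 54)), (155, (178, 175, 164), (75, 67, 57)), (160, (239, 242, 239), (140, 137, 125)), (165, (238, 241, 238), (142, 138, 128)), (170, (237, 240, 236), (142, 136, 127)), (175, (238, 241, 236), (139, 133, 122)), (180, (237, 240, 236), (135, 132, 122)), (185, (233, 237, 229), (131, 128, 119)), (190, (237, 240, 235), (135, 129, 120)), (195, (236, 239, 234), (129, 124, 113)), (200, (230, 232, 225), (123, 116, 109)), (205, (238, 240, 234), (128, 122, 115)), (210, (236, 240, 233), (128, 123, 115)), (215, (237, 240, 232), (133, 129, 119)), (220, (238, 239, 233), (128, 123, 114)), (225, (237, 240, 233), (125, 121, 113)), (230, (223, 226, 216), (112, 109, 100)), (235, (146, 136, 120), (96, 79, 59)), (240, (126, 90, 52), (137, 95, 58))]
[[np.float64(295.6), np.float64(189.8)], [np.float64(295.6), np.float64(177.9)], [np.float64(295.6), np.float64(165.3)], [np.float64(306.6), np.float64(192.1)], [np.float64(307.0), np.float64(180.2)], [np.float64(307.4), np.float64(167.6)], [np.float64(317.8), np.float64(194.5)], [np.float64(318.5), np.float64(182.6)], [np.float64(319.3), np.float64(170.0)]]
```

Emit:
{"api": "play_rows", "payload": {"plan": "60 36 0 20 0; 60 36 0 70 0; 60 36 0 120 0; 60 36 0 152 0; 60 36 0 152 0", "newtons": 20}}

```text
time: 20.0
ee_pos: [0.3974, 0.0804, 0.038]
tcp_rot: [-179.5, 0.1, 89.9]
contact_force: [-0.4, -0.0, -0.6]
grip_width: 0.682
finger_force: 0.0
```

Emit:
{"api": "play_rows", "payload": {"plan": "30 0 0 0 0; 15 0 0 0 0; 15 0 0 0 0; 15 0 0 0 0; 15 0 0 0 0"}}

```text
time: 20.62
ee_pos: [0.4006, 0.0809, 0.0414]
tcp_rot: [179.9, -0.0, 89.9]
contact_force: [-0.3, 0.8, 7.9]
grip_width: 0.273
finger_force: 20.0
```

Emit:
{"api": "play_rows", "payload": {"plan": "15 0 0 -7 0; 15 0 0 -15 0; 15 0 0 -24 0; 15 0 0 -36 0; 15 0 0 -36 0"}}

```text
time: 21.25
ee_pos: [0.4011, 0.081, 0.0778]
tcp_rot: [179.9, -0.0, 89.9]
contact_force: [1.1, -0.6, -4.0]
grip_width: 0.269
finger_force: 20.0
```

Emit:
{"api": "play_rows", "payload": {"plan": "15 0 0 0 0; 15 0 0 0 0; 15 0 0 0 0", "newtons": 5}}

```text
time: 21.62
ee_pos: [0.4001, 0.0808, 0.0765]
tcp_rot: [-180.0, 0.0, 89.9]
contact_force: [-0.6, -0.1, -4.5]
grip_width: 0.273
finger_force: 5.0
```

```bash
cat > r.py <<'E'
from h import *
import sys
# report orange stripe edge vs model for standing grip gp=(y,z)
st=manip.read_state(); print(st['time'],st['contact_force'].round(1),st['torque'].round(3),st['ee_pos'].round(4))
s=snap('scene',sys.argv[1]); gy,gz=float(sys.argv[2]),float(sys.argv[3]); box=(250,130,350,215); x0,y0,_,_=box
m=omask(s,box); n,l,q,c=cv2.connectedComponentsWithStats(m); i=1+np.argmax(q[1:,4]); m=(l==i); print(q[i].tolist())
print([(r+y0,int(x.min()+x0),int(x.max()+x0)) for r in range(m.shape[0]) for x in [np.nonzero(m[r])[0]] if len(x)])
g=st['ee_pos']+[0,0,.011]
for th in (90,105,120,135,150,165,180): print(th,[tuple(np.round(proj(s,bpt(g,th,0,p,gy,gz)),1).tolist()) for p in ((12,-34,35),(12,0,35),(12,34,35))])
E
python3 r.py s9 3 -25
```

```text
21.625 [-0.6 -0.1 -4.5] [ 0.03  -0.029 -0.015] [0.4001 0.0808 0.0765]
[20, 72, 14, 13, 127]
[(202, 276, 280), (203, 275, 282), (204, 274, 283), (205, 274, 283), (206, 273, 283), (207, 273, 282), (208, 273, 282), (209, 272, 282), (210, 272, 281), (211, 271, 280), (212, 271, 280), (213, 270, 280), (214, 270, 280)]
90 [(295.9, 177.8), (295.9, 169.3), (295.9, 160.5)]
105 [(299.6, 182.1), (296.8, 173.4), (293.9, 164.4)]
120 [(304.3, 185.7), (299.0, 177.4), (293.4, 168.9)]
135 [(309.8, 188.4), (302.2, 181.0), (294.4, 173.5)]
150 [(315.8, 190.1), (306.4, 184.0), (296.9, 177.9)]
165 [(321.7, 190.6), (311.1, 186.3), (300.5, 182.0)]
180 [(327.4, 190.0), (316.2, 187.7), (305.2, 185.3)]
```

Emit:
{"api": "play_rows", "payload": {"plan": "15 0 0 0 0; 15 0 0 0 0; 15 0 0 0 0", "newtons": 4}}

```text
time: 22.05
ee_pos: [0.4003, 0.0809, 0.0767]
tcp_rot: [-180.0, 0.0, 89.9]
contact_force: [0.3, -0.4, -4.0]
grip_width: 0.272
finger_force: 4.0
```

```bash
sed -i 's/box=(250,130,350,215)/box=(285,145,345,199)/' r.py; python3 r.py s10 3 -25
python3 - <<'E'
from h import *
s=load('s9'); m=omask(s,(285,145,345,199)); n,l,q,c=cv2.connectedComponentsWithStats(m); i=1+np.argmax(q[1:,4]);m=l==i
print([(r+145,int(x.min()+285),int(x.max()+285)) for r in range(54) for x in [np.nonzero(m[r])[0]] if len(x)])
E
```

```text
22.05 [ 0.3 -0.4 -4. ] [ 0.009 -0.091 -0.033] [0.4003 0.0809 0.0767]
[11, 25, 13, 18, 67]
[(170, 298, 299), (171, 296, 299), (172, 296, 300), (173, 298, 301), (174, 298, 301), (175, 299, 302), (176, 299, 302), (177, 300, 303), (178, 301, 303), (179, 301, 304), (180, 302, 305), (181, 302, 305), (182, 303, 306), (183, 304, 307), (184, 305, 307), (185, 305, 308), (186, 306, 308), (187, 306, 308)]
90 [(295.8, 177.8), (295.9, 169.3), (295.9, 160.4)]
105 [(299.6, 182.1), (296.8, 173.4), (293.9, 164.4)]
120 [(304.3, 185.7), (299.0, 177.4), (293.4, 168.9)]
135 [(309.8, 188.4), (302.2, 181.0), (294.4, 173.4)]
150 [(315.7, 190.1), (306.4, 184.0), (296.9, 177.9)]
165 [(321.7, 190.6), (311.1, 186.3), (300.5, 181.9)]
180 [(327.4, 190.0), (316.2, 187.7), (305.1, 185.3)]
[(164, 297, 298), (165, 295, 299), (166, 296, 299), (167, 297, 299), (168, 296, 299), (169, 296, 299), (170, 297, 300), (171, 297, 300), (172, 297, 300), (173, 298, 300), (174, 298, 300), (175, 298, 301), (176, 298, 301), (177, 299, 301), (178, 299, 301), (179, 299, 302), (180, 300, 302), (181, 300, 302), (182, 300, 301)]
```

Emit:
{"api": "play_rows", "payload": {"plan": "15 0 0 0 0; 15 0 0 0 0; 15 0 0 0 0; 15 0 0 0 0", "newtons": 3}}

```text
time: 22.6
ee_pos: [0.4004, 0.0809, 0.0768]
tcp_rot: [180.0, -0.0, 89.9]
contact_force: [-0.5, -0.1, -2.0]
grip_width: 0.274
finger_force: 3.0
```

```bash
python3 r.py s11 3 -25
```

```text
22.6 [-0.5 -0.1 -2. ] [ 0.084  0.041 -0.03 ] [0.4004 0.0809 0.0768]
[12, 28, 14, 17, 65]
[(173, 298, 299), (174, 297, 301), (175, 298, 301), (176, 299, 302), (177, 300, 302), (178, 300, 303), (179, 301, 304), (180, 302, 305), (181, 303, 306), (182, 303, 306), (183, 304, 307), (184, 304, 308), (185, 306, 309), (186, 306, 309), (187, 307, 310), (188, 308, 310), (189, 308, 310)]
90 [(295.9, 177.8), (295.9, 169.3), (295.9, 160.4)]
105 [(299.6, 182.1), (296.8, 173.4), (293.9, 164.4)]
120 [(304.4, 185.7), (299.0, 177.4), (293.4, 168.8)]
135 [(309.9, 188.4), (302.2, 181.0), (294.4, 173.4)]
150 [(315.8, 190.1), (306.4, 184.0), (296.9, 177.9)]
165 [(321.7, 190.6), (311.1, 186.3), (300.5, 181.9)]
180 [(327.4, 190.0), (316.2, 187.7), (305.2, 185.3)]
```

Emit:
{"api": "play_rows", "payload": {"plan": "15 -8 0 -1 0; 15 -16 0 -2 0; 15 -24 0 -2 0; 15 -32 0 -1 0; 15 -40 0 1 0"}}

```text
time: 23.28
ee_pos: [0.4003, 0.0402, 0.0757]
tcp_rot: [180.0, 0.0, 89.9]
contact_force: [-0.7, 0.3, -1.2]
grip_width: 0.275
finger_force: 3.0
```

```bash
python3 r.py s12 3 -25
```

```text
23.275 [-0.7  0.3 -1.2] [ 0.004  0.036 -0.051] [0.4003 0.0402 0.0757]
[5, 32, 19, 14, 67]
[(177, 290, 291), (178, 290, 293), (179, 290, 294), (180, 292, 296), (181, 293, 297), (182, 294, 299), (183, 295, 300), (184, 297, 302), (185, 299, 303), (186, 300, 304), (187, 301, 306), (188, 303, 307), (189, 305, 308), (190, 306, 308)]
90 [(282.8, 175.4), (282.5, 166.9), (282.3, 158.0)]
105 [(286.6, 179.6), (283.6, 171.0), (280.4, 162.0)]
120 [(291.3, 183.2), (285.8, 174.9), (280.1, 166.4)]
135 [(296.8, 185.9), (289.1, 178.5), (281.3, 171.0)]
150 [(302.6, 187.5), (293.3, 181.5), (283.8, 175.4)]
165 [(308.5, 188.1), (298.0, 183.8), (287.5, 179.5)]
180 [(314.0, 187.4), (303.0, 185.1), (292.1, 182.8)]
```

Emit:
{"api": "play_rows", "payload": {"plan": "15 -8 0 2 0; 15 -17 0 6 0; 15 -26 0 11 0; 15 -34 0 17 0; 15 -40 0 22 0", "newtons": 4}}

```text
time: 23.95
ee_pos: [0.4002, 0.0003, 0.0533]
tcp_rot: [-180.0, -0.0, 89.9]
contact_force: [0.3, 1.6, -3.5]
grip_width: 0.272
finger_force: 4.0
```

```bash
python3 r.py s13 3 -25
```

```text
23.95 [ 0.3  1.6 -3.5] [ 0.139 -0.113 -0.075] [4.002e-01 3.000e-04 5.330e-02]
[0, 40, 23, 7, 53]
[(185, 286, 288), (186, 285, 291), (187, 285, 295), (188, 289, 299), (189, 295, 303), (190, 299, 306), (191, 303, 307)]
90 [(270.5, 178.1), (270.0, 169.9), (269.5, 161.3)]
105 [(274.3, 182.3), (271.1, 173.9), (267.8, 165.1)]
120 [(279.0, 185.8), (273.4, 177.7), (267.6, 169.4)]
135 [(284.4, 188.4), (276.7, 181.2), (268.9, 173.9)]
150 [(290.0, 190.1), (280.8, 184.2), (271.4, 178.2)]
165 [(295.7, 190.6), (285.4, 186.4), (275.1, 182.1)]
180 [(301.0, 190.0), (290.3, 187.7), (279.7, 185.4)]
```

Emit:
{"api": "play_rows", "payload": {"plan": "15 -1 0 2 0; 15 -2 0 4 0; 15 -2 0 4 0"}}

```text
time: 24.38
ee_pos: [0.4003, -0.001, 0.0498]
tcp_rot: [180.0, -0.0, 89.9]
contact_force: [-0.3, 0.6, -2.7]
grip_width: 0.27
finger_force: 4.0
```

```bash
sed -i 's/box=(285,145,345,199)/box=(270,150,345,199)/' r.py;python3 r.py s14 3 -25
```

```text
24.375 [-0.3  0.6 -2.7] [-0.199 -0.089  0.014] [ 0.4003 -0.001   0.0498]
[16, 36, 21, 6, 46]
[(186, 286, 288), (187, 286, 293), (188, 287, 297), (189, 292, 301), (190, 297, 306), (191, 302, 306)]
90 [(270.1, 178.9), (269.6, 170.7), (269.1, 162.1)]
105 [(273.9, 183.0), (270.7, 174.6), (267.4, 165.9)]
120 [(278.6, 186.5), (273.0, 178.5), (267.3, 170.2)]
135 [(284.0, 189.1), (276.3, 182.0), (268.5, 174.7)]
150 [(289.6, 190.8), (280.4, 184.9), (271.1, 179.0)]
165 [(295.3, 191.3), (285.0, 187.1), (274.8, 182.9)]
180 [(300.6, 190.7), (289.9, 188.4), (279.3, 186.2)]
```

Emit:
{"api": "play_rows", "payload": {"plan": "15 0 0 2 0; 15 0 0 3 0; 15 0 0 3 0"}}

```text
time: 24.8
ee_pos: [0.4003, -0.001, 0.0469]
tcp_rot: [180.0, -0.0, 89.9]
contact_force: [-1.3, 0.3, 3.2]
grip_width: 0.271
finger_force: 4.0
```

Emit:
{"api": "play_rows", "payload": {"plan": "15 0 0 2 0; 15 0 0 3 0; 15 0 0 3 0"}}

```text
time: 25.18
ee_pos: [0.4003, -0.0011, 0.0438]
tcp_rot: [180.0, -0.0, 89.9]
contact_force: [-0.7, -0.1, 3.5]
grip_width: 0.277
finger_force: 4.0
```

```bash
python3 r.py s15 3 -25 | head -4
```

```text
25.175 [-0.7 -0.1  3.5] [0.003 0.045 0.032] [ 0.4003 -0.0011  0.0438]
[16, 36, 22, 6, 46]
[(186, 286, 287), (187, 286, 293), (188, 286, 297), (189, 293, 302), (190, 297, 306), (191, 302, 307)]
90 [(270.2, 180.3), (269.7, 172.1), (269.2, 163.6)]
```

Emit:
{"api": "play_rows", "payload": {"plan": "15 0 0 0 0; 28 0 0 0 0; 36 0 0 0 0; 50 0 0 0 0; 60 0 0 -3 0"}}

```text
time: 25.85
ee_pos: [0.4, -0.0011, 0.0467]
tcp_rot: [-180.0, -0.0, 89.9]
contact_force: [-0.1, -0.1, 0.1]
grip_width: 0.6
finger_force: 0.0
```

Emit:
{"api": "play_rows", "payload": {"plan": "60 -30 0 -50 0; 60 -70 0 -100 0; 60 -70 0 -130 0; 60 -70 0 -130 0; 60 -70 0 -130 0"}}

```text
time: 26.48
ee_pos: [0.3995, -0.0709, 0.1762]
tcp_rot: [-180.0, -0.0, 89.9]
contact_force: [-0.6, 0.1, -0.3]
grip_width: 0.685
finger_force: 0.0
```

Run:
```python
from h import *
st=manip.read_state(); print(st['time'],st['ee_pos'],st['contact_force'])
s=snap('wrist','w16'); f=s['frame'].astype(int)
h=cv2.cvtColor(s['frame'],cv2.COLOR_RGB2HSV)
# gold mask
m=cv2.inRange(h,(20,120,110),(32,255,255)); n,l,q,c=cv2.connectedComponentsWithStats(m); print([(q[i].tolist(),c[i].round(1).tolist()) for i in range(1,n) if q[i,4]>25])
# coarse colour map (bench removed)
sub=f[100:300:8,230:340:4]
for i,r in enumerate(sub): print(100+8*i,' '.join('%3d'%(p[0]-p[2]) for p in r))
print([round(v,1) for v in proj(s,(.40,0,.07))])
```

```text
26.475 [ 0.39951588 -0.07086354  0.17620152] [-0.55577252  0.10422638 -0.26370799]
[([157, 0, 32, 240, 2091], [172.2, 121.6]), ([190, 0, 6, 15, 47], [192.5, 6.1]), ([239, 0, 7, 25, 69], [242.3, 10.2]), ([417, 0, 6, 12, 39], [419.8, 4.8]), ([63, 17, 26, 77, 325], [74.7, 60.0]), ([398, 30, 20, 84, 511], [408.8, 81.5]), ([44, 45, 37, 131, 919], [62.5, 121.8]), ([414, 45, 14, 69, 295], [420.8, 79.4]), ([387, 50, 13, 65, 338], [393.3, 86.2]), ([280, 52, 8, 88, 618], [283.1, 96.4]), ([544, 74, 8, 19, 47], [547.2, 82.5]), ([544, 95, 10, 26, 92], [548.9, 108.9]), ([183, 107, 6, 25, 43], [186.0, 118.2]), ([43, 119, 10, 23, 63], [47.3, 129.4]), ([186, 133, 6, 18, 45], [188.1, 141.2]), ([535, 134, 12, 32, 96], [540.4, 146.4]), ([252, 136, 5, 44, 116], [254.2, 158.3]), ([382, 146, 19, 37, 445], [390.3, 163.3]), ([403, 146, 11, 40, 210], [407.5, 163.8]), ([190, 186, 7, 39, 104], [192.9, 204.4]), ([555, 190, 5, 11, 29], [557.9, 196.0]), ([165, 201, 13, 48, 183], [170.9, 223.1]), ([549, 247, 11, 29, 92], [555.5, 261.8]), ([153, 308, 10, 50, 139], [156.1, 334.3]), ([405, 314, 9, 44, 183], [409.4, 33
[... 2327 characters left out ...]
5  80  78  84  88  87  89  86  84  84  87  85  89  80  78  76  80  83  84  43  16
260  24  87  78  82  74  89  83  86  82  79  84  85  83  85  79  88  86  86  84  87  76  76  73  80  83  81  50  13
268  20  82  77  80  77  83  80  85  82  81  85  84  85  87  84  87  86  84  85  86  76  75  79  78  82  81  20   9
276  46  83  80 126 127 127  78  83  81  83  83  85  86  82  83  84  83  86  85  86  78  75  74  82 126 126 116  14
284  86  82  82 125 126 126  83  81  76  79  84  82  84  85  81  84  83  89  86  85  78  75  74 112 123 124 100  10
292  88  83 100 126 125 127  77  82  78  81  83  86  80  82  83  83  86  83  87  85  80  73  80 125 123 124  15   8
[np.float64(282.2), np.float64(125.2)]
```

The gold tongue shows on top, at wrist pixels x 280–288, y 52–140, so the contacts point up. Next I'll compute the board centre and the regrasp at mid-board.

Run:
```python
from h import *
s=load('w16'); a,b=onz(s,284,52,.08),onz(s,284,140,.08); print(a,b,(a+b)/2,np.linalg.norm(a-b))
m=cv2.inRange(cv2.cvtColor(s['frame'],cv2.COLOR_RGB2HSV),(20,120,110),(32,255,255))
for r in (60,80,100,120,135):
    x=np.nonzero(m[r,270:300])[0]+270; print(r,x.mean(),onz(s,x.mean()+.5,r,.08).round(4))
c=(a+b)/2; go(c[0],c[1],.044,90)
```

```text
[0.40131361 0.05370604 0.08      ] [ 0.40146038 -0.01133316  0.08      ] [0.40138699 0.02118644 0.08      ] 0.06503936284995498
60 283.0 [0.4009 0.0482 0.08  ]
80 283.0 [0.401  0.0341 0.08  ]
100 283.0 [0.401  0.0195 0.08  ]
120 283.0 [0.401  0.0044 0.08  ]
135 283.5 [ 0.4015 -0.0074  0.08  ]
pose [ 0.3992 -0.0707  0.1758] [-1.7989e+02 -2.0000e-02  8.9950e+01] -> shift mm 91.9 2.1 131.8 turn -0.1
```

Emit:
{"api": "play_rows", "payload": {"plan": "60 45 1 -10 0; 60 92 2 30 0; 60 92 2 80 0; 60 92 2 120 0; 60 92 2 132 0", "newtons": 40}}

```text
time: 27.15
ee_pos: [0.3996, 0.0213, 0.042]
tcp_rot: [-179.6, 0.0, 90.0]
contact_force: [-1.2, -0.4, 0.0]
grip_width: 0.683
finger_force: 0.0
```

Emit:
{"api": "play_rows", "payload": {"plan": "60 0 0 0 0; 30 0 0 0 0; 15 0 0 0 0; 15 0 0 0 0; 15 0 0 0 0"}}

```text
time: 27.78
ee_pos: [0.4021, 0.0208, 0.0452]
tcp_rot: [180.0, -0.0, 89.9]
contact_force: [2.5, 0.0, 14.0]
grip_width: 0.274
finger_force: 39.8
```

Emit:
{"api": "play_rows", "payload": {"plan": "15 0 0 -10 0; 15 0 0 -40 0; 15 0 0 -90 0; 15 0 0 -120 0; 15 0 0 -120 0"}}

```text
time: 28.4
ee_pos: [0.4036, 0.0209, 0.1667]
tcp_rot: [179.7, -0.0, 89.9]
contact_force: [0.2, -0.5, -4.5]
grip_width: 0.276
finger_force: 40.0
```

Run:
```python
from h import *
go(.57,.10,.18,97.5)
t=load('top0'); f=t['frame']
a=np.radians(7.5); ux=np.array([np.cos(a),np.sin(a),0]); uy=np.array([-np.sin(a),np.cos(a),0]); O=np.array([.5798,.188,.046])
for yy in (-.03,0,.03):
    print(yy,' '.join('%d:%d'%(x,int(cv2.getRectSubPix(f,(1,1),tuple(float(v) for v in proj(t,O+ux*x/1e3+uy*yy)))[0,0,0])) for x in range(-60,61,2)))
```

```text
pose [0.4036 0.0209 0.1667] [ 1.7971e+02 -1.0000e-02  8.9920e+01] -> shift mm 79.3 166.3 -13.3 turn -7.6
-0.03 -60:8 -58:8 -56:35 -54:61 -52:69 -50:67 -48:68 -46:66 -44:35 -42:18 -40:21 -38:20 -36:18 -34:17 -32:17 -30:19 -28:18 -26:35 -24:136 -22:94 -20:71 -18:66 -16:66 -14:64 -12:67 -10:66 -8:66 -6:67 -4:67 -2:65 0:61 2:62 4:62 6:64 8:65 10:67 12:66 14:66 16:65 18:63 20:64 22:67 24:66 26:38 28:31 30:103 32:106 34:37 36:17 38:20 40:21 42:24 44:23 46:19 48:22 50:20 52:21 54:19 56:41 58:97 60:158
0 -60:19 -58:18 -56:17 -54:54 -52:129 -50:130 -48:128 -46:130 -44:85 -42:37 -40:22 -38:20 -36:23 -34:21 -32:20 -30:20 -28:18 -26:31 -24:159 -22:70 -20:28 -18:17 -16:18 -14:22 -12:21 -10:22 -8:23 -6:22 -4:21 -2:22 0:20 2:21 4:22 6:20 8:21 10:24 12:23 14:22 16:21 18:22 20:21 22:20 24:22 26:14 28:25 30:107 32:113 34:35 36:14 38:21 40:17 42:21 44:24 46:22 48:24 50:21 52:20 54:17 56:16 58:17 60:22
0.03 -60:13 -58:14 -56:34 -54:55 -52:61 -50:66 -48:65 -46:62 -44:32 -42:12 -40:21 -38:22 -36:21 -34:21 -32:20 -30:20 -28:18 -26:25 -24:153 -22:97 -20:63 -18:58 -16:62 -14:60 -12:57 -10:59 -8:57 -6:56 -4:60 -2:65 0:64 2:65 4:62 6:59 8:56 10:55 12:59 14:64 16:64 18:63 20:61 22:59 24:55 26:32 28:35 30:106 32:118 34:38 36:17 38:23 40:24 42:23 44:22 46:21 48:21 50:20 52:17 54:13 56:37 58:96 60:158
```

Emit:
{"api": "play_rows", "payload": {"plan": "15 15 17 0 0; 15 48 54 0 -2; 15 84 94 0 -4; 15 120 134 0 -6; 15 150 168 0 -7.5"}}

```text
time: 29.02
ee_pos: [0.5714, 0.173, 0.162]
tcp_rot: [-179.8, 0.0, 97.5]
contact_force: [0.7, -0.0, -3.4]
grip_width: 0.272
finger_force: 40.0
```

Emit:
{"api": "play_rows", "payload": {"plan": "15 15 18 0 0; 15 18 20 0 0; 15 18 20 0 0; 15 18 20 0 0; 15 18 20 0 0"}}

```text
time: 29.65
ee_pos: [0.5875, 0.1905, 0.1648]
tcp_rot: [-180.0, 0.0, 97.4]
contact_force: [0.4, 0.3, -4.8]
grip_width: 0.271
finger_force: 40.0
```

Run:
```python
from h import *
st=manip.read_state();print(st['time'],st['contact_force'])
go(.5897,.1893,.085,97.5)
```

```text
29.65 [ 0.38849048  0.33414787 -4.84411924]
pose [0.5875 0.1905 0.1648] [-179.98    0.     97.38] -> shift mm -1.5 2.0 79.8 turn -0.1
```

Emit:
{"api": "play_rows", "payload": {"plan": "15 -1 2 20 0; 15 -1 2 50 0; 15 -1 2 75 0; 15 -1 2 90 0; 15 -1 2 93 0"}}

```text
time: 30.28
ee_pos: [0.5893, 0.19, 0.0703]
tcp_rot: [-179.9, 0.0, 97.4]
contact_force: [0.2, 0.5, -4.3]
grip_width: 0.273
finger_force: 40.0
```

Emit:
{"api": "play_rows", "payload": {"plan": "15 0 0 2 0; 15 0 0 4 0; 15 0 0 4 0"}}

```text
time: 30.65
ee_pos: [0.5904, 0.1904, 0.0683]
tcp_rot: [180.0, -0.0, 97.4]
contact_force: [-0.3, 0.1, -4.8]
grip_width: 0.27
finger_force: 40.0
```

Emit:
{"api": "play_rows", "payload": {"plan": "15 0 0 1 0; 15 0 0 2 0; 15 0 0 2 0"}}

```text
time: 31.02
ee_pos: [0.59, 0.1903, 0.0657]
tcp_rot: [-180.0, 0.0, 97.4]
contact_force: [-0.1, -0.5, -4.5]
grip_width: 0.273
finger_force: 40.0
```

Emit:
{"api": "play_rows", "payload": {"plan": "15 0 0 1 0; 15 0 0 2 0; 15 0 0 2 0"}}

```text
time: 31.4
ee_pos: [0.5902, 0.1904, 0.0652]
tcp_rot: [180.0, -0.0, 97.4]
contact_force: [-4.2, -1.9, 9.1]
grip_width: 0.27
finger_force: 40.0
```

Run:
```python
from h import *
snap('scene','s20'); st=manip.read_state(); print(st['contact_force'],st['ee_pos'])
f=load('s20')['frame']; s=load('s20')
a=np.radians(7.5); ux=np.array([np.cos(a),np.sin(a),0]); uy=np.array([-np.sin(a),np.cos(a),0]); O=np.array([.5798,.188,.046])
for yy in (-.03,.03):
    print(yy,' '.join('%d:%d,%d'%(x,*[int(v) for v in cv2.getRectSubPix(f,(1,1),tuple(float(v) for v in proj(s,O+ux*x/1e3+uy*yy)))[0,0,[0,2]]]) for x in range(-60,61,3)))
```

```text
[-4.12696356 -1.16463331  9.16360205] [0.59021767 0.19038586 0.06528145]
-0.03 -60:17,15 -57:17,15 -54:22,16 -51:34,20 -48:44,24 -45:41,25 -42:34,29 -39:28,29 -36:24,27 -33:24,27 -30:25,29 -27:24,28 -24:23,26 -21:25,27 -18:25,27 -15:20,23 -12:16,19 -9:16,16 -6:12,10 -3:24,13 0:30,15 3:33,16 6:33,16 9:32,13 12:32,12 15:29,12 18:20,12 21:15,10 24:15,16 27:24,25 30:35,36 33:36,44 36:24,44 39:14,46 42:14,58 45:16,75 48:21,92 51:23,96 54:21,91 57:16,72 60:10,51
0.03 -60:20,24 -57:24,25 -54:30,29 -51:40,29 -48:45,29 -45:38,27 -42:29,27 -39:24,27 -36:22,27 -33:25,27 -30:26,29 -27:32,35 -24:34,37 -21:30,34 -18:26,30 -15:26,30 -12:24,27 -9:15,17 -6:17,13 -3:22,15 0:28,15 3:30,15 6:31,19 9:31,22 12:29,16 15:27,15 18:20,10 21:14,11 24:20,16 27:29,28 30:46,49 33:57,76 36:46,93 39:29,98 42:23,98 45:23,98 48:25,100 51:26,101 54:22,93 57:17,76 60:13,54
```

Emit:
{"api": "play_rows", "payload": {"plan": "15 0 0 -1 0; 15 0 0 -1 0; 26 0 0 -1 0; 32 0 0 -1 0; 50 0 0 -1 0"}}

```text
time: 32.08
ee_pos: [0.5902, 0.1904, 0.0647]
tcp_rot: [180.0, -0.0, 97.4]
contact_force: [-0.2, -0.6, 0.6]
grip_width: 0.442
finger_force: 0.0
```

Emit:
{"api": "play_rows", "payload": {"plan": "60 0 0 -5 0; 60 0 0 -50 0; 60 0 0 -100 0; 60 -40 -40 -100 0; 0 -70 -70 -100 0"}}

```text
time: 32.7
ee_pos: [0.529, 0.111, 0.1658]
tcp_rot: [179.9, 0.0, 97.5]
contact_force: [-0.7, -0.8, 0.4]
grip_width: 0.605
finger_force: 0.0
```

Emit:
{"api": "play_rows", "payload": {"plan": "0 0 0 0 0; 0 0 0 0 0; 0 0 0 0 0; 0 0 0 0 0"}}

```text
time: 33.2
ee_pos: [0.5302, 0.1126, 0.1646]
tcp_rot: [180.0, -0.0, 97.5]
contact_force: [-0.3, 0.6, -0.6]
grip_width: 0.152
finger_force: 0.0
```

Run:
```python
from h import *
st=manip.read_state(); print(st['time'],st['ee_pos'],st['tcp_rot'],st['grip_width'])
s=snap('wrist','w21'); b=snap('scene','s21'); t=snap('top','t21')
h=cv2.cvtColor(s['frame'],cv2.COLOR_RGB2HSV)
m=cv2.inRange(h,(20,120,90),(32,255,255)); n,l,q,c=cv2.connectedComponentsWithStats(m)
x,y=proj(s,(.59,.19,.10)); print('exp',x,y)
for i in range(1,n):
    if q[i,4]>60 and abs(c[i][0]-x)<60 and abs(c[i][1]-y)<80:
        r=cv2.minAreaRect(np.argwhere(l==i)[:,::-1].astype(np.float32)); print(q[i].tolist(),c[i],r,onz(s,*c[i],.10))
# knob: dark pixels near projected knob
for nm,im in (('w',s),('scene',b),('top',t)):
    k=cv2.inRange(cv2.cvtColor(im['frame'],cv2.COLOR_RGB2GRAY),0,30); x,y=proj(im,(.472,.175,.034)); 
    n,l,q,c=cv2.connectedComponentsWithStats(k); print(nm,(round(x),round(y)),[(q[i].tolist(),c[i].round(1).tolist()) for i in range(1,n) if q[i,4]>20 and np.hypot(c[i][0]-x,c[i][1]-y)<45])
```

```text
33.2 [0.53020446 0.11256584 0.16463338] [ 1.79993523e+02 -3.35777600e-03  9.74700146e+01] 0.1522965976639676
exp 379.62248604695105 129.86711507349415
[373, 79, 17, 96, 841] [381.15933413 125.62306778] ((380.95904541015625, 126.45082092285156), (9.23464584350586, 95.78681945800781), 5.19442892074585) [0.59042519 0.19298199 0.1       ]
[410, 137, 25, 89, 374] [422.05614973 177.1631016 ] ((420.3411865234375, 180.366943359375), (7.133912086486816, 90.70259857177734), 13.392498016357422) [0.62861361 0.1609294  0.1       ]
w (227, 126) []
scene (342, 207) [([338, 205, 9, 7, 42], [342.1, 207.5]), ([322, 233, 12, 9, 78], [327.4, 237.0]), ([335, 234, 9, 9, 71], [339.2, 238.3]), ([346, 236, 10, 9, 75], [350.9, 240.0])]
top (223, 250) [([226, 234, 33, 24, 299], [246.2, 246.0]), ([216, 245, 13, 6, 62], [222.1, 247.6])]
```

Run:
```python
from h import *
t,b,s=load('t21'),load('s21'),load('w21')
print(tri((t,222.6,248),(b,342.3,208.3)))
print('rear',onz(t,222.4,251.2,.034),onz(t,222.4,251.2,.046),'front',onz(t,222.4,245,.05))
h=cv2.cvtColor(s['frame'],cv2.COLOR_RGB2HSV); m=cv2.inRange(h,(20,120,90),(32,255,255))
P=[]
for r in range(85,172,10):
    x=np.nonzero(m[r,365:400])[0]+365; P.append(onz(s,x.mean()+.5,r,.10)[:2])
P=np.array(P); k=np.polyfit(P[:,1],P[:,0],1); print('board yaw',-np.degrees(np.arctan(k[0])),P[[0,-1]])
a=np.radians(7.5); k=np.array([.468,.1735]); q=k-.030*np.array([np.cos(a),np.sin(a)]); print(q); go(q[0],q[1],.15,97.5);
```

```text
(array([0.47632763, 0.17576644, 0.0335935 ]), [np.float64(0.00035853755698609627), np.float64(0.0003585375569860471)])
rear [0.46892936 0.17596866 0.034     ] [0.46892118 0.17432188 0.046     ] front [0.48325101 0.17351266 0.05      ]
board yaw 7.326731353715742 [[0.58736162 0.21946789]
 [0.59437832 0.16546172]]
[0.43825665 0.16958421]
pose [0.5298 0.1122 0.1646] [-179.98   -0.     97.45] -> shift mm 68.7 -83.3 14.6 turn -0.0
```

Emit:
{"api": "play_rows", "payload": {"plan": "0 25 -40 0 0; 0 55 -80 0 0; 0 69 -83 30 0; 0 69 -83 80 0; 0 69 -83 120 0"}}

```text
time: 33.98
ee_pos: [0.4384, 0.1701, 0.0436]
tcp_rot: [180.0, -0.0, 97.5]
contact_force: [0.7, 1.3, 0.3]
grip_width: 0.005
finger_force: 0.0
```

Emit:
{"api": "play_rows", "payload": {"plan": "0 0 0 5 0; 0 0 0 10 0; 0 0 0 10 0; 0 0 0 10 0"}}

```text
time: 34.48
ee_pos: [0.4393, 0.1698, 0.0359]
tcp_rot: [179.9, -0.0, 97.4]
contact_force: [0.7, 0.9, 0.8]
grip_width: 0.008
finger_force: 0.0
```

Emit:
{"api": "play_rows", "payload": {"plan": "0 0 6 0 0; 0 0 12 0 0; 0 0 17 0 0; 0 0 21 0 0; 0 0 25 0 0"}}

```text
time: 35.1
ee_pos: [0.4635, 0.1728, 0.0347]
tcp_rot: [-180.0, 0.0, 97.4]
contact_force: [0.5, -0.6, -0.1]
grip_width: 0.006
finger_force: 0.0
```

Emit:
{"api": "play_rows", "payload": {"plan": "0 0 4 0 0; 0 0 8 0 0; 0 0 12 0 0; 0 0 15 0 0; 0 0 18 0 0"}}

```text
time: 35.72
ee_pos: [0.481, 0.1751, 0.0345]
tcp_rot: [-180.0, 0.0, 97.4]
contact_force: [-3.5, -0.4, -0.4]
grip_width: 0.006
finger_force: 2.1
```

Emit:
{"api": "play_rows", "payload": {"plan": "0 0 3 0 0; 0 0 6 0 0; 0 0 9 0 0; 0 0 12 0 0"}}

```text
time: 36.22
ee_pos: [0.4917, 0.1764, 0.0345]
tcp_rot: [-179.8, 0.0, 97.4]
contact_force: [-15.7, 0.4, 7.6]
grip_width: 0.006
finger_force: 8.0
```

```bash
cat > v.py <<'E'
from h import *
import sys
n=sys.argv[1]; snap('scene','s'+n); snap('top','t'+n)
st=manip.read_state(); print(st['time'],st['contact_force'],st['ee_pos'])
a=np.radians(7.5); ux=np.array([np.cos(a),np.sin(a),0]); uy=np.array([-np.sin(a),np.cos(a),0]); O=np.array([.5798,.188,.046])
for nm in ('s21','s'+n,'t21','t'+n):
    s=load(nm); f=s['frame']
    for yy in (-.044,.044):
        print(nm,yy,' '.join('%d:%d/%d'%(x,*[int(v) for v in cv2.getRectSubPix(f,(1,1),tuple(float(v) for v in proj(s,O+ux*x/1e3+uy*yy)))[0,0,[0,2]]]) for x in range(-60,46,3)))
    m=cv2.inRange(cv2.cvtColor(f,cv2.COLOR_RGB2HSV),(20,120,90),(32,255,255)); x,y=[int(v) for v in proj(s,(.595,.19,.1))]; w=m[y-20:y+20,x-30:x+30]
    yy,xx=np.nonzero(w); print(nm,'gold',len(xx),(xx.mean()+x-30,yy.mean()+y-20) if len(xx) else '')
E
python3 v.py 22
```

```text
36.325 [-7.73734758  0.2773445   3.52236758] [0.49168128 0.17643556 0.03453768]
s21 -0.044 -60:158/74 -57:154/73 -54:149/71 -51:145/70 -48:136/71 -45:118/77 -42:94/92 -39:100/118 -36:112/125 -33:102/109 -30:72/77 -27:48/53 -24:52/55 -21:68/68 -18:67/68 -15:56/56 -12:45/43 -9:39/36 -6:36/34 -3:35/34 0:36/34 3:31/30 6:32/32 9:35/34 12:36/35 15:38/35 18:39/35 21:39/34 24:40/34 27:43/35 30:51/49 33:56/68 36:43/85 39:30/92 42:23/92 45:24/90
s21 0.044 -60:166/80 -57:160/79 -54:156/75 -51:153/75 -48:143/77 -45:120/84 -42:90/98 -39:85/116 -36:106/126 -33:107/116 -30:78/82 -27:53/56 -24:54/55 -21:69/71 -18:71/71 -15:58/60 -12:43/44 -9:37/38 -6:34/34 -3:32/33 0:31/33 3:29/30 6:30/29 9:33/31 12:32/31 15:27/26 18:31/32 21:33/31 24:30/31 27:34/36 30:44/51 33:54/72 36:50/90 39:31/95 42:21/96 45:21/97
s21 gold 12 (np.float64(343.3333333333333), np.float64(225.08333333333334))
s22 -0.044 -60:75/36 -57:70/31 -54:69/34 -51:66/33 -48:62/33 -45:53/36 -42:36/38 -39:24/40 -36:26/47 -33:40/60 -30:61/78 -27:82/94 -24:91/99 -21:83/89 -18:53/58 -15:51/53 -12:62/63 -9:68/68 -6:63/63 -3:49/51 0:38/38 3:34/34 6:
[... 1507 characters left out ...]
1/60 -27:11/60 -24:19/63 -21:11/61 -18:12/58 -15:6/34 -12:12/61 -9:9/63 -6:18/90 -3:24/116 0:24/113 3:40/110 6:80/75 9:69/65 12:81/74 15:86/84 18:74/75 21:33/38 24:14/20 27:43/40 30:47/43 33:46/57 36:38/114 39:25/119 42:24/116 45:22/111
t22 0.044 -60:176/147 -57:176/146 -54:177/141 -51:174/138 -48:172/137 -45:167/130 -42:166/131 -39:162/128 -36:160/125 -33:156/123 -30:150/118 -27:144/114 -24:138/108 -21:128/101 -18:118/93 -15:99/78 -12:51/51 -9:51/52 -6:44/45 -3:59/58 0:45/44 3:41/42 6:43/43 9:32/34 12:80/84 15:123/126 18:157/165 21:72/82 24:94/30 27:143/55 30:118/93 33:109/99 36:100/99 39:27/116 42:21/113 45:23/113
t22 gold 76 (np.float64(209.57894736842104), np.float64(193.80263157894737))
```

Emit:
{"api": "play_rows", "payload": {"plan": "0 0 2 0 0; 0 0 4 0 0; 0 0 6 0 0; 0 0 8 0 0; 0 0 8 0 0"}}

```text
time: 36.95
ee_pos: [0.4917, 0.176, 0.0339]
tcp_rot: [-178.9, 0.1, 97.4]
contact_force: [-30.8, 0.4, 22.3]
grip_width: 0.003
finger_force: 15.2
```

Emit:
{"api": "play_rows", "payload": {"plan": "0 0 2 0 0; 0 0 4 0 0; 0 0 6 0 0; 0 0 6 0 0"}}

```text
time: 37.45
ee_pos: [0.4917, 0.1757, 0.0335]
tcp_rot: [-178.3, 0.2, 97.4]
contact_force: [-47.2, 1.9, 39.4]
grip_width: 0.001
finger_force: 24.2
```

```bash
python3 v.py 23 | grep -v 's21\|t21'
```

```text
37.55 [-47.02922548   0.46254795  40.08418563] [0.49168239 0.175703   0.03354844]
s23 -0.044 -60:73/33 -57:71/33 -54:69/33 -51:66/32 -48:61/34 -45:52/37 -42:37/40 -39:28/42 -36:27/47 -33:40/58 -30:63/77 -27:84/94 -24:92/98 -21:82/87 -18:54/59 -15:51/54 -12:61/62 -9:67/67 -6:63/63 -3:52/52 0:40/39 3:32/32 6:33/32 9:37/34 12:37/34 15:35/33 18:36/34 21:36/34 24:39/35 27:39/35 30:45/44 33:50/63 36:40/83 39:28/89 42:25/93 45:26/93
s23 0.044 -60:166/79 -57:160/75 -54:155/74 -51:151/74 -48:142/76 -45:117/81 -42:74/89 -39:36/94 -36:32/98 -33:49/104 -30:78/116 -27:105/127 -24:116/125 -21:99/102 -18:56/59 -15:47/52 -12:64/66 -9:72/71 -6:65/65 -3:49/50 0:36/38 3:35/36 6:32/31 9:32/31 12:27/27 15:29/27 18:26/25 21:28/29 24:33/31 27:34/33 30:39/44 33:50/67 36:48/89 39:31/96 42:23/97 45:23/97
s23 gold 9 (np.float64(343.55555555555554), np.float64(228.22222222222223))
t23 -0.044 -60:10/61 -57:12/62 -54:16/80 -51:12/67 -48:11/66 -45:20/110 -42:22/115 -39:21/114 -36:25/120 -33:12/63 -30:11/61 -27:9/62 -24:10/61 -21:12/63 -18:11/58 -15:6/36 -12:11/62 -9:11/64 -6:8/61 -3:11/65 0:24/112 3:37/98 6:81/76 9:70/65 12:81/75 15:86/85 18:74/75 21:31/38 24:13/18 27:42/40 30:48/43 33:44/57 36:36/113 39:25/119 42:24/116 45:22/112
t23 0.044 -60:176/152 -57:175/152 -54:176/151 -51:176/148 -48:177/146 -45:177/141 -42:177/140 -39:174/137 -36:172/135 -33:166/133 -30:166/132 -27:163/128 -24:158/124 -21:154/122 -18:148/118 -15:143/112 -12:133/106 -9:125/99 -6:113/90 -3:70/59 0:47/47 3:26/27 6:36/38 9:44/45 12:36/36 15:83/84 18:159/166 21:69/81 24:92/29 27:144/57 30:117/93 33:108/98 36:100/99 39:27/114 42:23/114 45:20/112
t23 gold 76 (np.float64(209.57894736842104), np.float64(193.80263157894737))
```

Emit:
{"api": "play_rows", "payload": {"plan": "0 0 -7 0 0; 0 0 -14 0 0; 0 0 -25 0 0; 0 0 -45 0 0; 0 0 -45 0 0"}}

```text
time: 38.17
ee_pos: [0.4621, 0.1727, 0.035]
tcp_rot: [180.0, -0.0, 97.4]
contact_force: [0.2, -1.0, -0.5]
grip_width: 0.0
finger_force: 0.0
```

Emit:
{"api": "play_rows", "payload": {"plan": "0 0 0 -60 0; 0 -20 -20 -120 0; 0 -80 0 -160 0; 0 -140 0 -160 0; 0 -200 0 -160 0"}}

```text
time: 38.8
ee_pos: [0.49, -0.0204, 0.1968]
tcp_rot: [179.7, 0.1, 97.5]
contact_force: [-0.1, 0.1, 0.1]
grip_width: 0.007
finger_force: 0.0
```

Emit:
{"api": "play_rows", "payload": {"plan": "0 -50 0 0 0; 0 -100 0 0 0; 0 -150 0 0 0; 0 -150 0 0 0"}}

```text
time: 39.3
ee_pos: [0.5083, -0.1708, 0.1954]
tcp_rot: [179.8, 0.1, 97.2]
contact_force: [-0.4, 0.6, -1.1]
grip_width: 0.005
finger_force: 0.0
```

```bash
python3 v.py 24 | grep 's24\|t24\|\['
python3 - <<'E'
from h import *
t,b,w=load('t24'),load('s24'),load('top0')
a=np.radians(7.5); ux=np.array([np.cos(a),np.sin(a),0]); uy=np.array([-np.sin(a),np.cos(a),0]); O=np.array([.5798,.188,0])
for s in (t,b):
    m=cv2.inRange(cv2.cvtColor(s['frame'],cv2.COLOR_RGB2HSV),(18,90,60),(34,255,255)); x,y=[int(v) for v in proj(s,(.598,.19,.1))]
    n,l,q,c=cv2.connectedComponentsWithStats(m); 
    for i in range(1,n):
        if q[i,4]>12 and np.hypot(*(c[i]-[x,y]))<25: p=onz(s,*c[i],.1)-O; print(q[i].tolist(),c[i].round(1),'x %.1f y %.1f mm'%(1e3*p@ux,1e3*p@uy))
def prof(s,z,yy,xs): return ' '.join('%d:%d,%d,%d'%(x,*cv2.getRectSubPix(s['frame'],(1,1),tuple(float(v) for v in proj(s,O+ux*x/1e3+uy*yy+[0,0,z])))[0,0]) for x in xs)
print(prof(t,.1,0,range(-8,40,2))); print(prof(t,.09,.045,range(-8,40,2))); print(prof(t,.046,0,range(-60,10,3)));print(prof(t,.034,0,range(-120,-50,3)));print(prof(load('top0'),.034,0,range(-120,-50,3)))
E
```

```text
39.4 [-0.20899538 -0.30814477 -0.75476356] [ 0.50710259 -0.1677773   0.1948883 ]
s24 -0.044 -60:160/75 -57:154/72 -54:148/70 -51:142/68 -48:134/70 -45:116/76 -42:83/81 -39:57/84 -36:51/87 -33:59/94 -30:74/107 -27:90/118 -24:100/116 -21:86/93 -18:53/58 -15:51/55 -12:63/65 -9:70/70 -6:62/63 -3:50/49 0:39/37 3:33/31 6:34/31 9:36/32 12:36/32 15:36/33 18:38/35 21:40/36 24:42/37 27:43/38 30:48/45 33:50/63 36:37/82 39:27/90 42:25/93 45:25/92
s24 0.044 -60:166/81 -57:160/76 -54:155/73 -51:151/73 -48:142/75 -45:117/80 -42:73/87 -39:37/96 -36:32/97 -33:50/106 -30:79/118 -27:105/127 -24:114/123 -21:95/98 -18:54/57 -15:49/51 -12:64/66 -9:70/70 -6:63/64 -3:50/50 0:38/37 3:33/32 6:34/32 9:32/31 12:26/27 15:25/26 18:29/29 21:32/31 24:31/30 27:32/33 30:41/45 33:51/67 36:47/87 39:32/96 42:21/98 45:22/98
s24 gold 12 (np.float64(344.4166666666667), np.float64(228.25))
t24 -0.044 -60:19/105 -57:21/107 -54:20/107 -51:22/107 -48:19/105 -45:19/105 -42:22/106 -39:21/105 -36:24/105 -33:21/105 -30:22/105 -27:23/108 -24:22/108 -21:21/108 -18:18/81 -15:2/28 -12:20/109 -9:24/115 -6:21/110 -3:21/106 0:21/104 3:34
[... 1643 characters left out ...]
2 9:49,45,44
-120:159,113,66 -117:154,110,64 -114:157,112,64 -111:158,113,66 -108:151,107,62 -105:149,106,61 -102:158,113,65 -99:156,111,63 -96:158,113,65 -93:155,110,62 -90:150,107,62 -87:143,104,59 -84:102,72,39 -81:19,14,10 -78:20,19,21 -75:20,18,20 -72:21,20,19 -69:17,14,17 -66:101,92,90 -63:36,47,64 -60:22,60,107 -57:18,56,105 -54:21,58,101 -51:108,99,96
-120:155,109,64 -117:152,108,64 -114:158,112,63 -111:67,48,26 -108:15,12,12 -105:19,17,19 -102:21,16,17 -99:15,15,17 -96:58,54,55 -93:108,100,99 -90:103,96,96 -87:104,97,98 -84:102,96,96 -81:103,96,95 -78:104,97,97 -75:102,96,95 -72:104,98,94 -69:105,97,96 -66:106,98,94 -63:34,45,61 -60:19,56,103 -57:19,54,104 -54:22,55,99 -51:106,97,94
```

```bash
python3 -c "
from rig import manip
print(manip.close_job())"
```

```text
the job is handed in; nothing more can be done
None
```

I handed the job in at about 39 s of the 72 allowed. The board stands in the vise on its top edge, gold contacts up and near mid-jaw, with the front jaw shut on it; the last pictures confirm this, but closing the job gave no verdict.

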